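# Load the breakfast caddy from the spice rack

## Task

Pack the wooden caddy from the rack: put the three screw-top jars into its three jar cells, one in each (any order), and nest the steel cup from the rack's lower tier fully into the matching cup that stands in the caddy's end cell. Everything must stay upright and be set down rather than dropped, the cup already in the caddy stays standing in its cell, and the round spice tin, cooker weight, scoop and spoon are to be left where they are.

Things in the scene. Friction and masses are not known exactly. Their poses are not given: they have to be found in the camera images.
- rack: Fixed stepped two-tier steel rack. Origin: on the counter below the middle of the top tier's front edge; x from front (robot side) to back, y along the front. Lower tier: surface 40 mm up, x -50 to 270 mm, y +-165 mm. Top tier: 8 mm plate, surface 205 mm up, x 0 to 270 mm; no lip in front, rail 31 mm high at back and sides (x over 60 mm). 10 mm posts at x 60 and 262, y +-159 mm, 235 mm tall.
- caddy: Fixed light-wood caddy, 94 mm (x) by 301 mm (y), open at the top: floor 6 mm thick, walls and dividers 5 mm thick, wall tops 51 mm above the counter. One row of four cells along y, each 84 mm deep in x: the cup cell (84 mm along y) at the -y end, then three jar cells (64 mm along y). Origin: centre of its underside, z up.
- cup_cell (a point): Cup cell: middle of the inner floor (6 mm above the counter) of the wide cell at the -y end (caddy y -103.5 mm); axes as the caddy's. 
- jar_cell1 (a point): Jar cell next to the cup cell: middle of the inner floor (6 mm above the counter) of that cell (caddy y -24.5 mm); axes as the caddy's. 
- jar_cell2 (a point): Second jar cell: middle of the inner floor (6 mm above the counter) of that cell (caddy y 44.5 mm); axes as the caddy's. 
- jar_cell3 (a point): Third jar cell, at the +y end: middle of the inner floor (6 mm above the counter) of that cell (caddy y 113.5 mm); axes as the caddy's. 
- jar_red: Closed screw-top glass jar, clear glass, red lid: body 48 mm across, lid 50 mm across from 64 to 85 mm height (85 mm tall in all), 0.2 kg. Stands upright on the rack's top tier. Origin: centre of its underside, z up along its axis.
- jar_yellow: Closed screw-top glass jar, amber glass, yellow lid: body 48 mm across, lid 50 mm across from 64 to 85 mm height (85 mm tall in all), 0.2 kg. Stands upright on the rack's top tier. Origin: centre of its underside, z up along its axis.
- jar_black: Closed screw-top glass jar, green glass, black lid: body 48 mm across, lid 50 mm across from 64 to 85 mm height (85 mm tall in all), 0.2 kg. Stands upright on the rack's top tier. Origin: centre of its underside, z up along its axis.
- loose_cup: Steel tapered drinking cup, open on top: 84 mm tall, foot 44 mm and rim 62 mm across, wall 2 mm, inner floor 28 mm above the underside; nested fully, one cup sits 28 mm above the other. Origin: centre of its underside, z up. This one stands on the rack's lower tier near the front, half beneath the top tier's front edge: reach it from the front with a tilted tool.
- caddy_cup: Steel tapered drinking cup, open on top: 84 mm tall, foot 44 mm and rim 62 mm across, wall 2 mm, inner floor 28 mm above the underside; nested fully, one cup sits 28 mm above the other. Origin: centre of its underside, z up. This one stands in the caddy's cup cell.
- dabba: Bystander: closed round steel spice tin, 131 mm across, 57 mm tall plus a small knob (66 mm in all), on the top tier behind the jars. Origin: centre of its underside.
- weight: Bystander: steel pressure-cooker weight with black knob, 38 mm across, 44 mm tall, on the lower tier near the front. Origin: centre of its underside.
- scoop: Bystander: blue plastic scoop, 60 x 45 x 26 mm with a 75 mm handle towards its -x, on the lower tier under the top tier. Origin: centre of the scoop's underside.
- spoon: Bystander: wooden spoon 200 mm long lying on the lower tier under the top tier, along its own x. Origin: on its underside.
There are look-alikes about, which are no part of the job. Leave any blue or purple look-alike of the jar_red alone. Leave any purple look-alike of the caddy_cup alone.

How it is judged:
By the outcome, as a careful person would: the job done as asked, in the order asked, and still so for the second after the job is handed in, with the robot touching nothing.
It also fails if it takes over 72 s, if anything falls off the work surface, if the arm or the gripper's body presses on something with over 40 N, if the wrist force passes 120 N, or if a joint passes its speed limit or range.

## Robot

A 7-joint arm with a two-finger parallel gripper is mounted at the origin on the work surface. World frame = base frame: x ahead of the robot, y to its left, z up, the work surface at z = 0. Lengths are in m, angles in rad, forces in N, time in s.
With the tool pointing down it reaches from about 0.425 to 0.925 m from the base axis. Payload 6.8 kg.
Tool frame: the origin (TCP) lies at the very end of the fingers, on their centre line; the grasp point (between the pads) lies 19 mm behind it; z points along the fingers, y is the line along which they close (so a half turn about z gives the same grasp; the last joint's range is limited). The gripper opens to 85 mm and grips with 20 to 120 N. Pads are 22 mm wide; open, the fingers measure 114 mm over their backs; the gripper's body (76 mm by 85 mm) begins 54 mm behind the grasp point. The pads swing forward as they close: fully open they stand 13 mm farther back than shut.
Start: joints at [-1.219, 0.477, 0.022, 1.555, -0.011, 1.109, -0.083], TCP at [0.3, 0.605, 0.231] pointing down, gripper open.
Joint ranges: [-2.96, 2.96], [-0.34, 2.1], [-1.41, 1.46], [0.24, 2.44], [-1.37, 4.51], [0.17, 1.92], [-2.96, 2.96]. Speed limits (rad/s): [2.39, 2.39, 3.14, 3.14, 3.14, 3.14, 3.14].

## Interface

Orientations are given as a rotation vector (axis times angle).
In Python, from bench import r gives the robot as it stands. The module is installed in compiled form; this text tells all that it offers.
- The arm moves only by the tool servo_tool, never from a script. Its argument "commands" is a list of rows, each a list of 7 numbers: the turn, a rotation vector about the world's x, y, z in degrees, then the shift along the world's x, y, z in mm, then the closure, from 0 (fully open) to 1 (shut). A call has 1 to 5 rows; each row is the pose to reach, as a shift and turn from the pose commanded when the call began; what a row does not reach only later rows make up. A row lasts 1/12 s, in which the tool goes at most 41.7 mm and 7.16 degrees, less where a joint would pass 70% of its speed; a pose out of reach is approached as far as the arm can. A call with a gripper value outside its range is refused whole. The fingers move at their own pace and stop on an object; "force" is the grip in N (left out, the last holds). Time passes only in rows, so rows that repeat a pose let the fingers close. It gives the time, the measured TCP pose, the force, the opening and the grip force at its end, in the units of the state.
- r.get_obs(): the state, without advancing time (a new reading comes with each control period).
- r.grab_frame(name): name is "scene" or "top" or "wrist"; returns (picture, depth): 400x640x3 uint8, blue, green, red; 400x640 float32, m along the optical axis (not along the pixel's ray), 0 where there is no reading.
- r.camera_info(name): a dict with "vertical_fov" (degrees; the focal length in pixels is half the picture's height over the tangent of half this angle, whatever the lens; pixels are square), "cx", "cy" (the principal point, pixels), "cam_to_world" (4x4, takes a point from camera to world coordinates); the wrist camera has in their place "T_tool_cam" (4x4, takes a point from camera to tool coordinates, whose origin is the TCP and whose axes are the flange's). Camera axes: x right, y up, looking along -z (the intrinsics and any distortion apply to the point x, -y, -z); pixel columns grow to the right and rows downward; lengths in m; the calibration is good to about 2 mm. The wrist camera is an equidistant fisheye: a pixel r from the principal point sees the ray r / f radians off the axis. A picture is of the moment at which its call begins: read the wrist's pose just before it. camera_info takes no time and is no camera call.
- r.hand_in(): hands the job in; it is judged then, once.
The state is a dict: "clock": time; "joints": joint angles; "qvel": joint speeds; "tau": joint torques, N m; "tcp_pos": TCP position; "orientation": TCP orientation; "contact_force": force on the tool from outside, world axes, zero at the start; "moment": the same for the moment, N m; "grip_width": finger opening in m; "gripper_force": force on a finger pad.
Only numpy, scipy, OpenCV 4.12 (cv2) and the standard library are available. Lean on these libraries where they do the work, as an engineer would, in place of code of your own. Each camera call takes 0.05 s, during which the arm holds its last target. There are 200 camera calls.

## Working session

There is one attempt and no reset: what is moved stays moved. The work goes in short steps, Python scripts to look and compute and a tool call to move; the robot and the scene stay as the last step left them, time stands still between calls to the robot, and variables do not carry over. Pictures are saved under pics/ and viewed, at most 10 in all, crops included, and the job is handed in when it is done.

Besides the shell and the picture viewer there is one more tool, called after "Call:" as a command line: name --pt "numbers of a row" for each row, then --argument value for the rest. servo_tool: Moves the arm, as the interface text tells. Its arguments: {"type":"object","properties":{"commands":{"type":"array"},"force":{"type":"number"}},"required":["commands"]}

```bash
mkdir -p pics; cat > h.py <<'E'
import numpy as np, cv2
from bench import r
def cloud(name,d,info):
    h,w=d.shape; f=h/2/np.tan(np.radians(info["vertical_fov"])/2)
    v,u=np.mgrid[:h,:w]
    P=np.stack([(u-info["cx"])/f*d,-(v-info["cy"])/f*d,-d,np.ones_like(d)],-1)
    W=P@np.array(info["cam_to_world"]).T
    W=W[...,:3]; W[d==0]=np.nan
    return W
E
python3 - <<'E'
from h import *
for n in("scene","top"):
    i=r.camera_info(n);p,d=r.grab_frame(n);cv2.imwrite(f"pics/{n}0.png",p);np.savez(f"{n}0.npz",p=p,d=d)
    print(n,{k:np.round(v,3).tolist() if not isinstance(v,str) else v for k,v in i.items()},(d>0).mean())
print(r.get_obs()); print(r.camera_info("wrist"))
E
```

```text
scene {'vertical_fov': 55.712, 'cx': 316.589, 'cy': 197.971, 'cam_to_world': [[-0.36, 0.72, -0.594, -0.261], [-0.933, -0.287, 0.218, 0.349], [-0.014, 0.632, 0.775, 1.078], [0.0, 0.0, 0.0, 1.0]]} 0.99603515625
top {'vertical_fov': 53.11, 'cx': 316.509, 'cy': 202.942, 'cam_to_world': [[0.074, 0.974, -0.216, 0.197], [-0.997, 0.073, -0.011, 0.094], [0.005, 0.217, 0.976, 1.408], [0.0, 0.0, 0.0, 1.0]]} 0.99604296875
{'clock': 0.1, 'joints': array([-1.21907504,  0.47774853,  0.02236271,  1.55632886, -0.01150102,
        1.10929209, -0.0830953 ]), 'qvel': array([ 0.00096573, -0.00321903,  0.00048729, -0.00162496,  0.00110524,
        0.00010357, -0.00116958]), 'tau': array([ 3.90648987e-03, -5.97764575e+01,  1.61339577e+00, -2.81959909e+01,
        1.28051321e-02,  4.95504064e-03,  7.02249565e-06]), 'tcp_pos': array([0.29934544, 0.60441215, 0.23041249]), 'orientation': array([-7.15871933e-01, -3.05868603e+00,  2.55929752e-03]), 'contact_force': array([0.43437479, 0.25168925, 0.13222732]), 'moment': array([-0.05252983, -0.00441573, -0.03389243]), 'gripper_force': 0.0, 'grip_width': 0.08534727612259156}
{'vertical_fov': 65.70646984690485, 'cx': 317.8355633856989, 'cy': 198.01930649940596, 'T_tool_cam': array([[-9.13245908e-04,  9.51531115e-01,  3.07551139e-01,
         7.77984495e-02],
       [ 9.99999583e-01,  8.70179478e-04,  2.77165866e-04,
        -6.74112826e-05],
       [-3.89274401e-06,  3.07551264e-01, -9.51531513e-01,
        -1.41209640e-01],
       [ 0.00000000e+00,  0.00000000e+00,  0.00000000e+00,
         1.00000000e+00]])}
```

View pics/scene0.png

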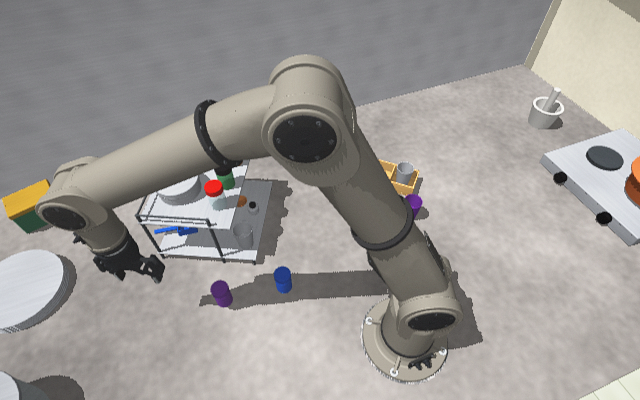

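View pics/top0.png

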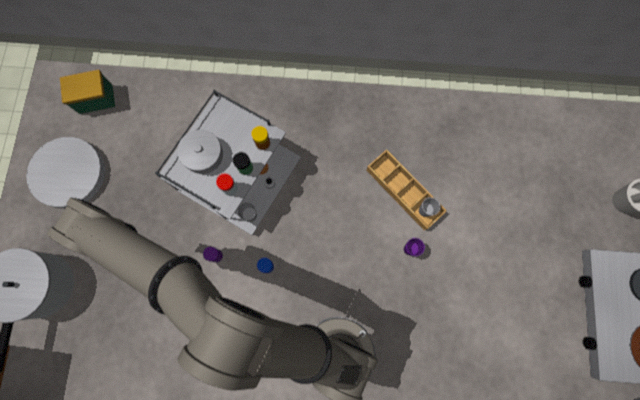

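The top view shows the lids (red at 225,182; black at 242,160; yellow at 261,134), the loose cup near (249,213) and the weight at (268,182). The caddy runs from (385,155) to (437,222) with its cup at (430,207). The look-alikes are at (212,254), (265,265) and (415,247).

```bash
python3 - <<'E'
from h import *
S={}
for n in("top","scene"):
    z=np.load(n+"0.npz");S[n]=(z["p"],z["d"],cloud(n,z["d"],r.camera_info(n)))
p,d,W=S["top"]
hsv=cv2.cvtColor(p,cv2.COLOR_BGR2HSV)
Z=W[...,2]
def rep(name,m):
    P=W[m]; c=(P.min(0)+P.max(0))/2
    (cx,cy),rad=cv2.minEnclosingCircle(P[:,:2].astype(np.float32))
    print(name,m.sum(),"mean",P.mean(0).round(4),"circ",round(cx,4),round(cy,4),round(rad,4),"z",np.percentile(P[:,2],[5,50,95]).round(3))
v,u=np.mgrid[:400,:640]
def near(x,y,k=14): return (abs(u-x)<k)&(abs(v-y)<k)
lid=(Z>.28)&(Z<.30)
for nm,x,y in(("red",225,182),("black",242,160),("yellow",261,134)): rep(nm,near(x,y,13)&lid)
rep("caddycup rim",near(430,207)&(Z>.08)&(Z<.1))
rep("cup rim loose",near(249,213)&(Z>.114)&(Z<.135))
for zz in range(205,240,3): pass
# caddy top rim
m=(u>360)&(u<450)&(v>140)&(v<235)&(Z>.045)&(Z<.056)
m&=(hsv[...,1]>60)
rect=cv2.minAreaRect(W[m][:,:2].astype(np.float32));print("caddy",rect,np.median(Z[m]),m.sum())
# rack top tier
m=(u>150)&(u<310)&(v>90)&(v<240)&(Z>.199)&(Z<.211)
rect=cv2.minAreaRect(W[m][:,:2].astype(np.float32));print("tier",rect,np.median(Z[m]),cv2.boxPoints(rect).round(3).tolist())
m=(u>150)&(u<310)&(v>90)&(v<250)&(Z>.034)&(Z<.046)
print("low",np.median(Z[m]),cv2.boxPoints(cv2.minAreaRect(W[m][:,:2].astype(np.float32))).round(3).tolist())
rep("weight",near(269,181,8)&(Z>.06)&(Z<.1))
for nm,x,y in(("pj",212,254),("bj",265,265),("pcup",415,247)): rep(nm,near(x,y)&(Z>.03))
# scene cup
p2,d2,W2=S["scene"];Z2=W2[...,2]
m=(abs(u-243)<16)&(abs(v-236)<18)&(Z2>.112)&(Z2<.13);W=W2
rep("cup scene",m)
m=(abs(u-405)<14)&(abs(v-172)<14)&(Z2>.08)&(Z2<.1);rep("caddy cup scene",m)
cv2.imwrite("pics/crop.png",cv2.resize(np.hstack([p[110:260,190:330],p[110:260,350:490]]),None,fx=2.8,fy=2.8,interpolation=cv2.INTER_CUBIC))
E
```

```text
red 237 mean [0.4895 0.3772 0.2897] circ 0.4911 0.3789 0.0261 z [0.285 0.29  0.293]
black 225 mean [0.5581 0.3374 0.2895] circ 0.559 0.338 0.0255 z [0.285 0.29  0.293]
yellow 221 mean [0.6441 0.2926 0.2898] circ 0.6451 0.2927 0.0258 z [0.285 0.29  0.294]
caddycup rim 69 mean [ 0.5114 -0.2799  0.0878] circ 0.509 -0.2762 0.0315 z [0.081 0.088 0.095]
cup rim loose 67 mean [0.443  0.3395 0.1219] circ 0.4398 0.3363 0.0312 z [0.115 0.122 0.128]
caddy ((0.5771068930625916, -0.2003701627254486), (0.30113863945007324, 0.09750324487686157), 45.808143615722656) 0.05062311963619637 451
tier ((0.6027289628982544, 0.41754382848739624), (0.2728104293346405, 0.33113378286361694), 63.999908447265625) 0.2051690019613548 [[0.39399999380111694, 0.36800000071525574], [0.6919999718666077, 0.22200000286102295], [0.8109999895095825, 0.46799999475479126], [0.5139999985694885, 0.6129999756813049]]
low 0.04026344815744132 [[0.2879999876022339, 0.4779999852180481], [0.5080000162124634, 0.09099999815225601], [0.7329999804496765, 0.21899999678134918], [0.5130000114440918, 0.6060000061988831]]
weight 93 mean [0.5556 0.2779 0.0732] circ 0.5574 0.2796 0.0195 z [0.063 0.07  0.087]
pj 237 mean [0.2915 0.4358 0.1072] circ 0.2641 0.3854 0.0935 z [0.042 0.084 0.092]
bj 203 mean [0.2714 0.2638 0.0824] circ 0.2719 0.2652 0.0248 z [0.051 0.085 0.089]
pcup 220 mean [ 0.372  -0.2338  0.0587] circ 0.3685 -0.2267 0.0307 z [0.031 0.059 0.086]
cup scene 131 mean [0.4445 0.3374 0.1201] circ 0.4419 0.3377 0.0323 z [0.113 0.12  0.127]
caddy cup scene 102 mean [ 0.5143 -0.2763  0.0875] circ 0.5126 -0.2749 0.0325 z [0.081 0.088 0.093]
```

View pics/crop.png

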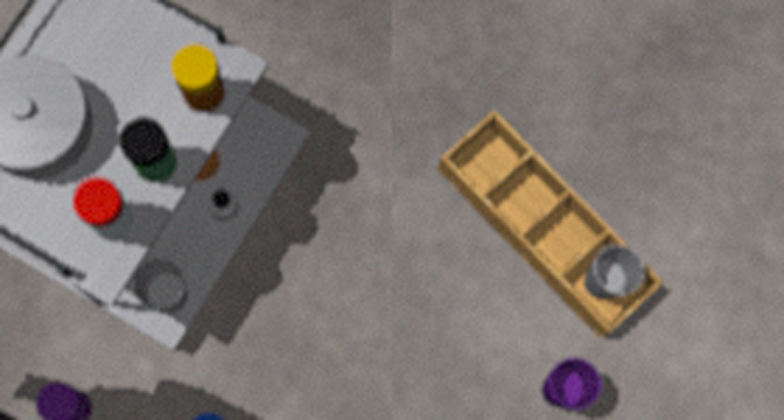

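Call:
servo_tool --pt "0 0 0 15 -15 35 0.2" --pt "0 0 0 35 -40 60 0.2" --pt "0 0 0 60 -70 80 0.2" --pt "0 0 0 86 -102 100 0.2" --pt "0 0 0 112 -134 100 0.2" --force 40

```text
clock: 0.52
tcp_pos: [0.4091, 0.4755, 0.3345]
orientation: [0.713, 3.058, 0.008]
contact_force: [1.8, 0.8, 0.2]
grip_width: 0.0683
gripper_force: 0.0
```

Call:
servo_tool --pt "0 0 0 26 -31 0 0.2" --pt "0 0 0 52 -62 0 0.2" --pt "0 0 0 78 -93 0 0.2" --pt "0 0 0 78 -93 0 0.2" --pt "0 0 0 78 -93 0 0.2"

```text
clock: 0.93
tcp_pos: [0.4883, 0.3788, 0.3308]
orientation: [0.726, 3.056, -0.002]
contact_force: [-0.0, 1.2, 1.0]
grip_width: 0.0682
gripper_force: 0.0
```

```bash
cat >> h.py <<'E'
from scipy.spatial.transform import Rotation as Ro
def wcloud(d,o,i):
    h,w=d.shape; f=h/2/np.tan(np.radians(i["vertical_fov"])/2)
    v,u=np.mgrid[:h,:w]; x=u-i["cx"];y=v-i["cy"];rr=np.hypot(x,y)+1e-9;t=np.tan(rr/f)
    P=np.stack([x/rr*t*d,-y/rr*t*d,-d,np.ones_like(d)],-1)@np.array(i["T_tool_cam"]).T
    W=P[...,:3]@Ro.from_rotvec(o["orientation"]).as_matrix().T+o["tcp_pos"]; W[d==0]=np.nan
    return W
def fit(P):
    A=np.c_[2*P[:,:2],np.ones(len(P))];s=np.linalg.lstsq(A,(P[:,:2]**2).sum(1),rcond=None)[0]
    return s[:2].round(4),np.sqrt(s[2]+s[0]**2+s[1]**2).round(4)
def enc(P):
    c,rad=cv2.minEnclosingCircle(P[:,:2].astype(np.float32)); return np.round(c,4),round(rad,4)
E
python3 - <<'E'
from h import *
o=r.get_obs();p,d=r.grab_frame("wrist");cv2.imwrite("pics/w1.png",p)
np.savez("w1.npz",p=p,d=d)
W=wcloud(d,o,r.camera_info("wrist"));Z=W[...,2]
print(o["clock"],o["tcp_pos"].round(4),o["orientation"].round(3),o["grip_width"],o["joints"].round(2))
for n,c in(("red",(.49,.378)),("black",(.5585,.338)),("yellow",(.6445,.2927))):
    m=(np.hypot(W[...,0]-c[0],W[...,1]-c[1])<.04)&(Z>.283)&(Z<.30)
    if m.sum()>9: print(n,m.sum(),enc(W[m]),np.median(Z[m]))
z=np.load("top0.npz");T=cloud("top",z["d"],r.camera_info("top"));v,u=np.mgrid[:400,:640]
m=(abs(u-201)<26)&(abs(v-150)<26)&(T[...,2]>.255)&(T[...,2]<.275);print("dabba",enc(T[m]))
z=np.load("scene0.npz");T=cloud("scene",z["d"],r.camera_info("scene"))
m=(abs(u-385)<50)&(abs(v-175)<40)&(T[...,2]>.046)&(T[...,2]<.056)&(np.hypot(T[...,0]-.577,T[...,1]+.2)<.2);print("caddy scene",m.sum(),cv2.minAreaRect(T[m][:,:2].astype(np.float32)))
E
```

```text
0.9333 [0.4883 0.3788 0.3308] [ 7.260e-01  3.056e+00 -2.000e-03] 0.06823453229261044 [-0.86  0.31  0.13  1.58 -0.04  1.26  0.38]
red 4298 (array([0.4902, 0.3786]), 0.0253) 0.2885960074282691
black 2619 (array([0.5588, 0.339 ]), 0.0254) 0.28853023149460666
dabba (array([0.5925, 0.4753]), 0.0662)
caddy scene 202 ((0.5009657740592957, -0.23777595162391663), (0.15620964765548706, 0.17965000867843628), 54.16545104980469)
```

View pics/w1.png

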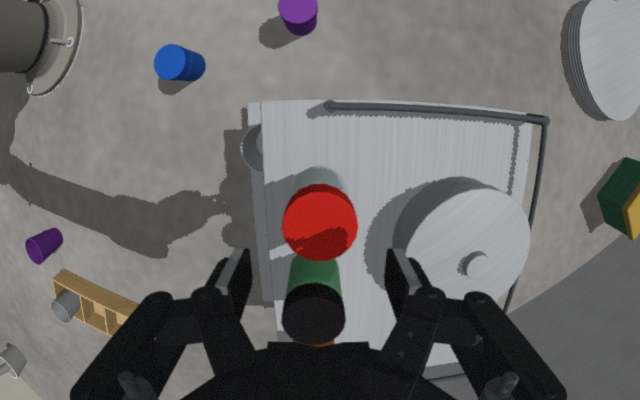

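The wrist view shows the red lid centred between the fingers at (320,222) and the black one at (315,312). Both agree with the top view, and the dabba leaves about 50 mm free, so I'll grasp.

Call:
servo_tool --pt "0 0 0 1 0 -30 0.2" --pt "0 0 0 2 0 -60 0.2" --pt "0 0 0 2 0 -74 0.2" --pt "0 0 0 2 0 -74 0.2" --pt "0 0 0 2 0 -74 1" --force 40

```text
clock: 1.4
tcp_pos: [0.4867, 0.3834, 0.2564]
orientation: [-0.712, -3.058, 0.002]
contact_force: [-0.1, -0.8, 0.1]
grip_width: 0.0578
gripper_force: 0.0
```

Call:
servo_tool --pt "0 0 0 0 0 0 1" --pt "0 0 0 0 0 0 1" --pt "0 0 0 0 0 0 1" --pt "0 0 0 0 0 10 1" --pt "0 0 0 0 0 20 1"

```text
clock: 1.82
tcp_pos: [0.488, 0.3819, 0.2777]
orientation: [-0.716, -3.059, 0.001]
contact_force: [0.4, 0.3, -2.2]
grip_width: 0.049
gripper_force: 41.9
```

Call:
servo_tool --pt "0 0 0 0 0 30 1" --pt "0 0 0 0 0 60 1" --pt "0 0 0 0 -10 83 1" --pt "0 0 -5 3 -35 83 1" --pt "0 0 -10 6 -65 83 1"

```text
clock: 2.23
tcp_pos: [0.4944, 0.3191, 0.3634]
orientation: [0.979, 2.983, 0.009]
contact_force: [1.0, 0.1, -2.8]
grip_width: 0.0486
gripper_force: 42.4
```

Call:
servo_tool --pt "0 0 -6.5 4 -35 0 1" --pt "0 0 -13 8 -70 0 1" --pt "0 0 -19.5 12 -106 0 1" --pt "0 0 -26 16 -142 0 1" --pt "0 0 -32.7 21 -177 0 1"

```text
clock: 2.65
tcp_pos: [0.5152, 0.1381, 0.3617]
orientation: [1.788, 2.583, 0.003]
contact_force: [0.8, -0.6, -2.7]
grip_width: 0.0492
gripper_force: 42.4
```

Call:
servo_tool --pt "0 0 -6.5 4 -35 0 1" --pt "0 0 -13 8 -70 0 1" --pt "0 0 -19.5 12 -106 0 1" --pt "0 0 -26 16 -142 0 1" --pt "0 0 -32.7 21 -177 0 1"

```text
clock: 3.07
tcp_pos: [0.5361, -0.039, 0.3618]
orientation: [2.442, 1.975, 0.004]
contact_force: [0.7, 0.2, -3.8]
grip_width: 0.0493
gripper_force: 42.3
```

Call:
servo_tool --pt "0 0 -6.5 4 -35 0 1" --pt "0 0 -13 8 -70 0 1" --pt "0 0 -19.5 12 -106 0 1" --pt "0 0 -26 16 -142 0 1" --pt "0 0 -32.7 21 -177 0 1"

```text
clock: 3.48
tcp_pos: [0.5572, -0.2159, 0.3618]
orientation: [2.899, 1.208, 0.004]
contact_force: [-0.5, 0.5, -2.1]
grip_width: 0.0494
gripper_force: 42.3
```

Call:
servo_tool --pt "0 0 0 0 0 0 1" --pt "0 0 0 0 0 0 1" --pt "0 0 0 0 0 0 1" --pt "0 0 0 0 0 0 1"

```text
clock: 3.82
tcp_pos: [0.5576, -0.2123, 0.3605]
orientation: [-2.894, -1.221, -0.002]
contact_force: [-0.2, 0.3, -2.8]
grip_width: 0.0491
gripper_force: 42.6
```

```bash
python3 - <<'E'
from h import *
o=r.get_obs();p,d=r.grab_frame("wrist");cv2.imwrite("pics/w2.png",p)
np.savez("w2.npz",p=p,d=d)
W=wcloud(d,o,r.camera_info("wrist"));Z=W[...,2]
R=Ro.from_rotvec(o["orientation"]).as_matrix()
print(o["clock"],o["tcp_pos"].round(4),"y-ang",np.degrees(np.arctan2(R[1,1],R[0,1])),"z",R[:,2].round(3),o["grip_width"],o["gripper_force"],o["joints"].round(2))
hsv=cv2.cvtColor(p,cv2.COLOR_BGR2HSV)
m=(abs(Z-.051)<.004)&(hsv[...,0]>8)&(hsv[...,0]<28)&(hsv[...,1]>70)&(np.hypot(W[...,0]-.577,W[...,1]+.2)<.2)
print("caddy",m.sum(),cv2.minAreaRect(W[m][:,:2].astype(np.float32)))
i=np.argwhere(m);print(i.min(0),i.max(0))
m=(abs(Z-.09)<.005)&(np.hypot(W[...,0]-.51,W[...,1]+.276)<.05);print("cup",m.sum(),enc(W[m]) if m.sum()>5 else 0)
m=(hsv[...,1]>150)&((hsv[...,0]<6)|(hsv[...,0]>174))&(Z>.2);print("lid",m.sum(),enc(W[m]),np.percentile(Z[m],[5,50,95]))
E
```

```text
3.8167 [ 0.5576 -0.2123  0.3605] y-ang -44.26660368221923 z [ 0.001  0.001 -1.   ] 0.04909101801979386 42.59643623417105 [-0.28  0.29  0.7   1.61 -0.2   1.3  -0.32]
caddy 1860 ((0.5842357873916626, -0.1937570869922638), (0.28054699301719666, 0.09421882778406143), 46.313514709472656)
[ 39 288] [223 353]
cup 41 (array([ 0.5328, -0.2731]), 0.0195)
lid 9435 (array([ 0.556 , -0.2143]), 0.0263) [0.37880728 0.3914586  0.39270306]
```

View pics/w2.png

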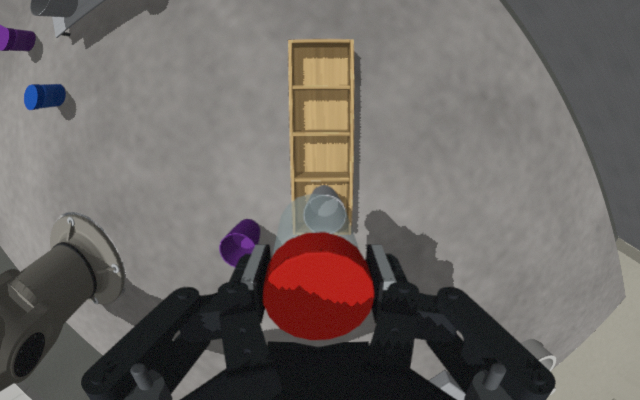

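Call:
servo_tool --pt "0 0 0 3 -4 -40 1" --pt "0 0 0 3 -4 -80 1" --pt "0 0 0 3 -4 -120 1" --pt "0 0 0 3 -4 -160 1" --pt "0 0 0 3 -4 -200 1"

```text
clock: 4.28
tcp_pos: [0.5607, -0.2161, 0.1588]
orientation: [-2.895, -1.221, -0.002]
contact_force: [0.9, 0.4, -3.3]
grip_width: 0.049
gripper_force: 42.8
```

Call:
servo_tool --pt "0 0 0 0 0 -35 1" --pt "0 0 0 0 0 -65 1" --pt "0 0 0 0 0 -85 1" --pt "0 0 0 0 0 -95 1" --pt "0 0 0 0 0 -97 1"

```text
clock: 4.7
tcp_pos: [0.5596, -0.2162, 0.0614]
orientation: [-2.893, -1.219, 0.003]
contact_force: [-0.0, -0.2, -1.6]
grip_width: 0.0487
gripper_force: 42.7
```

Call:
servo_tool --pt "0 0 0 0 0 -2 1" --pt "0 0 0 0 0 -4 1" --pt "0 0 0 0 0 -5 1" --pt "0 0 0 0 0 -5 1"

```text
clock: 5.03
tcp_pos: [0.5609, -0.218, 0.059]
orientation: [2.896, 1.216, 0.003]
contact_force: [-0.0, -0.2, -2.0]
grip_width: 0.0492
gripper_force: 42.7
```

Call:
servo_tool --pt "0 0 0 0 0 -1 1" --pt "0 0 0 0 0 -2 1" --pt "0 0 0 0 0 -2 1"

```text
clock: 5.28
tcp_pos: [0.5613, -0.2179, 0.0588]
orientation: [-2.896, -1.216, -0.005]
contact_force: [-4.6, 4.0, 16.4]
grip_width: 0.0485
gripper_force: 44.5
```

Call:
servo_tool --pt "0 0 0 0 0 -1 1" --pt "0 0 0 0 0 -1 1"

```text
clock: 5.45
tcp_pos: [0.5614, -0.2178, 0.0587]
orientation: [-2.896, -1.216, -0.006]
contact_force: [-7.0, 6.4, 25.6]
grip_width: 0.0488
gripper_force: 45.3
```

Call:
servo_tool --pt "0 0 0 0 0 2 0.2" --pt "0 0 0 0 0 2 0.2" --pt "0 0 0 0 0 2 0.2" --pt "0 0 0 0 0 20 0.2" --pt "0 0 0 0 0 60 0.2"

```text
clock: 5.87
tcp_pos: [0.5571, -0.2164, 0.1114]
orientation: [-2.892, -1.215, 0.011]
contact_force: [0.6, 0.2, 0.5]
grip_width: 0.0683
gripper_force: 0.0
```

Call:
servo_tool --pt "0 0 0 0 0 40 0.2" --pt "0 0 0 0 0 80 0.2" --pt "0 0 0 0 0 120 0.2" --pt "0 0 0 0 0 160 0.2" --pt "0 0 5 0 20 200 0.2"

```text
clock: 6.28
tcp_pos: [0.5591, -0.2032, 0.3149]
orientation: [2.842, 1.332, -0.0]
contact_force: [0.6, 0.1, -0.4]
grip_width: 0.0682
gripper_force: 0.0
```

Call:
servo_tool --pt "0 0 6.5 0 35 10 0.2" --pt "0 0 13 0 70 20 0.2" --pt "0 0 19.5 0 106 25 0.2" --pt "0 0 26 0 142 25 0.2" --pt "0 0 33 -1 177 25 0.2"

```text
clock: 6.7
tcp_pos: [0.5592, -0.0205, 0.3379]
orientation: [2.336, 2.099, 0.002]
contact_force: [0.4, -0.3, -0.7]
grip_width: 0.0685
gripper_force: 0.0
```

Call:
servo_tool --pt "0 0 6.5 0 35 0 0.2" --pt "0 0 13 0 70 0 0.2" --pt "0 0 19.5 0 106 0 0.2" --pt "0 0 26 0 142 0 0.2" --pt "0 0 33 -1 177 0 0.2"

```text
clock: 7.12
tcp_pos: [0.5579, 0.1565, 0.3372]
orientation: [1.644, 2.677, 0.0]
contact_force: [1.6, -0.7, 0.1]
grip_width: 0.0681
gripper_force: 0.0
```

Call:
servo_tool --pt "0 0 7 0 36 0 0.2" --pt "0 0 14 0 72 0 0.2" --pt "0 0 21 0 108 0 0.2" --pt "0 0 28 0 144 0 0.2" --pt "0 0 35 -1 180 0 0.2"

```text
clock: 7.53
tcp_pos: [0.5571, 0.3362, 0.3371]
orientation: [0.763, 3.047, 0.0]
contact_force: [1.3, -0.7, 0.9]
grip_width: 0.0681
gripper_force: 0.0
```

Call:
servo_tool --pt "0 0 2 0 3 0 0.2" --pt "0 0 2 0 3 0 0.2" --pt "0 0 2 0 3 0 0.2"

```text
clock: 7.78
tcp_pos: [0.5574, 0.3372, 0.3368]
orientation: [0.721, 3.058, -0.002]
contact_force: [0.4, -0.9, 1.1]
grip_width: 0.0687
gripper_force: 0.0
```

```bash
cat > lids.py <<'E'
from h import *
o=r.get_obs();p,d=r.grab_frame("wrist")
W=wcloud(d,o,r.camera_info("wrist"));Z=W[...,2]
R=Ro.from_rotvec(o["orientation"]).as_matrix()
print(o["clock"],o["tcp_pos"].round(4),"y-ang",np.degrees(np.arctan2(R[1,1],R[0,1])),o["grip_width"],o["joints"].round(2))
for n,c in(("black",(.5588,.339)),("yellow",(.6445,.2927))):
    m=(np.hypot(W[...,0]-c[0],W[...,1]-c[1])<.04)&(Z>.283)&(Z<.30)
    if m.sum()>9: print(n,m.sum(),enc(W[m]),np.median(Z[m]))
E
python3 lids.py; python3 - <<'E'
from h import *
p,d=r.grab_frame("top");W=cloud("top",d,r.camera_info("top"));Z=W[...,2];h=cv2.cvtColor(p,cv2.COLOR_BGR2HSV)
m=((h[...,0]<6)|(h[...,0]>174))&(h[...,1]>150)&(np.hypot(W[...,0]-.56,W[...,1]+.218)<.06)
print("red placed",m.sum(),enc(W[m]),np.percentile(Z[m],[50,95]))
E
```

```text
7.7833 [0.5574 0.3372 0.3368] y-ang 63.46213136598516 0.06865746170451047 [-0.76  0.37  0.17  1.49 -0.06  1.29  0.52]
black 4061 (array([0.5592, 0.3388]), 0.0253) 0.2885813284670664
yellow 1968 (array([0.6445, 0.2936]), 0.0252) 0.28844571717396655
red placed 169 (array([ 0.5605, -0.2274]), 0.0335) [0.09135736 0.09580791]
```

Call:
servo_tool --pt "0 0 0 1 1 -30 0.2" --pt "0 0 0 2 2 -60 0.2" --pt "0 0 0 2 2 -80 0.2" --pt "0 0 0 2 2 -80 0.2" --pt "0 0 0 2 2 -80 1"

```text
clock: 8.3
tcp_pos: [0.5593, 0.3381, 0.257]
orientation: [-0.722, -3.057, 0.003]
contact_force: [0.2, -0.4, -0.0]
grip_width: 0.0579
gripper_force: 0.0
```

Call:
servo_tool --pt "0 0 0 0 0 0 1" --pt "0 0 0 0 0 0 1" --pt "0 0 0 0 0 0 1" --pt "0 0 0 0 0 10 1" --pt "0 0 0 0 0 20 1"

```text
clock: 8.72
tcp_pos: [0.559, 0.3396, 0.2782]
orientation: [-0.719, -3.058, 0.0]
contact_force: [-0.2, 0.1, -0.9]
grip_width: 0.049
gripper_force: 41.7
```

Call:
servo_tool --pt "0 0 0 0 0 30 1" --pt "0 0 0 0 0 60 1" --pt "0 0 0 0 0 85 1" --pt "0 0 -5 2 -15 85 1" --pt "0 0 -10 5 -40 85 1"

```text
clock: 9.13
tcp_pos: [0.5641, 0.3034, 0.3659]
orientation: [0.979, 2.983, 0.01]
contact_force: [0.7, 0.8, -2.7]
grip_width: 0.0488
gripper_force: 41.9
```

Call:
servo_tool --pt "0 0 -6.5 3 -32 0 1" --pt "0 0 -13 6 -64 0 1" --pt "0 0 -19.5 9 -96 0 1" --pt "0 0 -26 12 -128 0 1" --pt "0 0 -32.5 15 -156 0 1"

```text
clock: 9.55
tcp_pos: [0.5795, 0.1413, 0.3641]
orientation: [1.786, 2.583, 0.003]
contact_force: [0.9, -0.3, -0.6]
grip_width: 0.0489
gripper_force: 41.9
```

Call:
servo_tool --pt "0 0 -6.5 3 -32 0 1" --pt "0 0 -13 6 -64 0 1" --pt "0 0 -19.5 9 -96 0 1" --pt "0 0 -26 12 -128 0 1" --pt "0 0 -32.5 15 -156 0 1"

```text
clock: 9.97
tcp_pos: [0.5942, -0.0148, 0.3641]
orientation: [2.438, 1.98, 0.003]
contact_force: [0.5, -0.3, -1.2]
grip_width: 0.049
gripper_force: 41.8
```

Call:
servo_tool --pt "0 0 -6.5 3 -32 0 1" --pt "0 0 -13 6 -64 0 1" --pt "0 0 -19.5 9 -96 0 1" --pt "0 0 -26 12 -128 0 1" --pt "0 0 -32.5 14 -156 0 1"

```text
clock: 10.38
tcp_pos: [0.6083, -0.1705, 0.3641]
orientation: [2.894, 1.22, 0.003]
contact_force: [-0.7, -1.0, -0.3]
grip_width: 0.0488
gripper_force: 41.8
```

Call:
servo_tool --pt "0 0 0 0 0 0 1" --pt "0 0 0 0 0 0 1" --pt "0 0 0 0 0 0 1"

```text
clock: 10.63
tcp_pos: [0.6085, -0.1675, 0.3631]
orientation: [-2.89, -1.231, -0.002]
contact_force: [0.6, 0.0, -1.4]
grip_width: 0.0486
gripper_force: 42.0
```

```bash
cat > cad.py <<'E'
from h import *
import sys
lo,hi=float(sys.argv[1]),float(sys.argv[2])
o=r.get_obs();p,d=r.grab_frame("wrist")
W=wcloud(d,o,r.camera_info("wrist"));Z=W[...,2]
R=Ro.from_rotvec(o["orientation"]).as_matrix()
print(o["clock"],o["tcp_pos"].round(4),"y-ang",np.degrees(np.arctan2(R[1,1],R[0,1])).round(2),o["grip_width"].round(4),o["gripper_force"])
hsv=cv2.cvtColor(p,cv2.COLOR_BGR2HSV)
m=(abs(Z-.051)<.004)&(hsv[...,0]>8)&(hsv[...,0]<28)&(hsv[...,1]>70)&(np.hypot(W[...,0]-.577,W[...,1]+.2)<.2)
c,s,a=cv2.minAreaRect(W[m][:,:2].astype(np.float32));print("caddy",np.round(c,4),np.round(s,4),a)
m=(Z>lo)&(Z<hi)&(np.hypot(W[...,0]-o["tcp_pos"][0],W[...,1]-o["tcp_pos"][1])<.05)
v,u=np.nonzero(m)
k=np.zeros(m.shape,np.uint8);k[m]=1
n,L,st,_=cv2.connectedComponentsWithStats(k);b=1+np.argmax(st[1:,4]);m=L==b
print("held top",m.sum(),enc(W[m]),np.median(Z[m]),st[b])
E
python3 cad.py 0.383 0.4
```

```text
Traceback (most recent call last):
  File "cad.py", line 7, in <module>
    print(o["clock"],o["tcp_pos"].round(4),"y-ang",np.degrees(np.arctan2(R[1,1],R[0,1])).round(2),o["grip_width"].round(4),o["gripper_force"])
                                                                                                  ^^^^^^^^^^^^^^^^^^^^^
AttributeError: 'float' object has no attribute 'round'
```

Call:
servo_tool --pt "0 0 0 0 -2 -40 1" --pt "0 0 0 0 -2 -80 1" --pt "0 0 0 0 -2 -120 1" --pt "0 0 0 0 -2 -160 1" --pt "0 0 0 0 -2 -200 1"

```text
clock: 11.1
tcp_pos: [0.6088, -0.1679, 0.161]
orientation: [-2.888, -1.234, -0.003]
contact_force: [0.4, 0.8, -2.1]
grip_width: 0.049
gripper_force: 42.1
```

Call:
servo_tool --pt "0 0 0 0 0 -35 1" --pt "0 0 0 0 0 -65 1" --pt "0 0 0 0 0 -87 1" --pt "0 0 0 0 0 -98 1" --pt "0 0 0 0 0 -101 1"

```text
clock: 11.52
tcp_pos: [0.6077, -0.1679, 0.06]
orientation: [-2.887, -1.232, 0.003]
contact_force: [0.1, 0.5, -0.7]
grip_width: 0.0489
gripper_force: 42.1
```

Call:
servo_tool --pt "0 0 0 0 0 -1 1" --pt "0 0 0 0 0 -2 1" --pt "0 0 0 0 0 -2 1"

```text
clock: 11.77
tcp_pos: [0.6094, -0.1704, 0.0607]
orientation: [2.89, 1.229, 0.004]
contact_force: [-0.7, -0.2, -1.1]
grip_width: 0.0488
gripper_force: 42.0
```

Call:
servo_tool --pt "0 0 0 0 0 -1 1" --pt "0 0 0 0 0 -2 1" --pt "0 0 0 0 0 -2 1"

```text
clock: 12.02
tcp_pos: [0.6095, -0.1704, 0.0598]
orientation: [2.891, 1.229, 0.005]
contact_force: [-2.4, 2.3, 12.0]
grip_width: 0.0492
gripper_force: 43.3
```

Call:
servo_tool --pt "0 0 0 0 0 1 0.2" --pt "0 0 0 0 0 1 0.2" --pt "0 0 0 0 0 1 0.2" --pt "0 0 0 0 0 20 0.2" --pt "0 0 0 0 0 60 0.2"

```text
clock: 12.43
tcp_pos: [0.6049, -0.1689, 0.1134]
orientation: [-2.887, -1.228, 0.012]
contact_force: [0.1, 0.2, 0.5]
grip_width: 0.0685
gripper_force: 0.0
```

Call:
servo_tool --pt "0 0 0 0 0 40 0.2" --pt "0 0 0 0 0 80 0.2" --pt "0 0 0 0 0 120 0.2" --pt "0 0 0 0 0 160 0.2" --pt "0 0 5 2 20 200 0.2"

```text
clock: 12.85
tcp_pos: [0.6087, -0.1561, 0.3173]
orientation: [2.837, 1.343, -0.0]
contact_force: [0.8, -0.7, -0.0]
grip_width: 0.0684
gripper_force: 0.0
```

Call:
servo_tool --pt "0 0 6.5 2 30 10 0.2" --pt "0 0 13 4 60 20 0.2" --pt "0 0 19.5 6 90 25 0.2" --pt "0 0 26 8 120 25 0.2" --pt "0 0 33 11 148 25 0.2"

```text
clock: 13.27
tcp_pos: [0.621, -0.0019, 0.3401]
orientation: [2.327, 2.11, 0.002]
contact_force: [0.9, -0.0, 0.3]
grip_width: 0.0685
gripper_force: 0.0
```

Call:
servo_tool --pt "0 0 6.5 2 30 0 0.2" --pt "0 0 13 4 60 0 0.2" --pt "0 0 19.5 6 90 0 0.2" --pt "0 0 26 8 120 0 0.2" --pt "0 0 33 11 148 0 0.2"

```text
clock: 13.68
tcp_pos: [0.6317, 0.1461, 0.3394]
orientation: [-1.632, -2.684, -0.0]
contact_force: [0.4, 0.3, -0.9]
grip_width: 0.0688
gripper_force: 0.0
```

Call:
servo_tool --pt "0 0 7 2 30 0 0.2" --pt "0 0 14 4 60 0 0.2" --pt "0 0 21 6 90 0 0.2" --pt "0 0 28 8 120 0 0.2" --pt "0 0 35 11 147 0 0.2"

```text
clock: 14.1
tcp_pos: [0.6426, 0.2934, 0.3393]
orientation: [-0.748, -3.051, -0.0]
contact_force: [0.4, -0.5, 0.1]
grip_width: 0.0683
gripper_force: 0.0
```

Call:
servo_tool --pt "0 0 1.5 0 0 0 0.2" --pt "0 0 1.5 0 0 0 0.2" --pt "0 0 1.5 0 0 0 0.2"

```text
clock: 14.35
tcp_pos: [0.6432, 0.2903, 0.3392]
orientation: [0.722, 3.057, -0.002]
contact_force: [0.0, -0.7, 0.1]
grip_width: 0.0688
gripper_force: 0.0
```

```bash
sed -i 's/o\["grip_width"\].round(4)/o["grip_width"]/' cad.py; python3 lids.py
```

```text
14.35 [0.6432 0.2903 0.3392] y-ang 63.41972820970504 0.06882760061655491 [-0.64  0.47  0.19  1.34 -0.09  1.34  0.66]
yellow 4013 (array([0.6451, 0.2937]), 0.0253) 0.28857762952986976
```

Call:
servo_tool --pt "0 0 0 1 1 -30 0.2" --pt "0 0 0 2 3 -60 0.2" --pt "0 0 0 2 3 -82 0.2" --pt "0 0 0 2 3 -82 0.2" --pt "0 0 0 2 3 -82 1"

```text
clock: 14.82
tcp_pos: [0.6449, 0.2926, 0.257]
orientation: [-0.722, -3.056, 0.003]
contact_force: [-0.3, 0.7, 0.1]
grip_width: 0.0577
gripper_force: 0.0
```

Call:
servo_tool --pt "0 0 0 0 0 0 1" --pt "0 0 0 0 0 0 1" --pt "0 0 0 0 0 0 1" --pt "0 0 0 0 0 10 1" --pt "0 0 0 0 0 20 1"

```text
clock: 15.23
tcp_pos: [0.6448, 0.2942, 0.2782]
orientation: [-0.719, -3.058, 0.001]
contact_force: [-0.0, 0.9, -3.2]
grip_width: 0.0492
gripper_force: 41.9
```

Call:
servo_tool --pt "0 0 0 0 0 30 1" --pt "0 0 0 0 0 60 1" --pt "0 0 0 0 0 85 1" --pt "0 0 -5 0 -15 85 1" --pt "0 0 -10 1 -40 85 1"

```text
clock: 15.65
tcp_pos: [0.646, 0.2584, 0.3662]
orientation: [0.979, 2.982, 0.01]
contact_force: [1.0, 0.1, -3.2]
grip_width: 0.049
gripper_force: 42.4
```

Call:
servo_tool --pt "0 0 -6.5 1 -25 0 1" --pt "0 0 -13 1 -50 0 1" --pt "0 0 -19.5 2 -75 0 1" --pt "0 0 -26 3 -100 0 1" --pt "0 0 -32.5 3 -124 0 1"

```text
clock: 16.07
tcp_pos: [0.6492, 0.1289, 0.3642]
orientation: [1.785, 2.584, 0.002]
contact_force: [-0.4, -0.1, -3.0]
grip_width: 0.049
gripper_force: 42.4
```

Call:
servo_tool --pt "0 0 -6.5 1 -25 0 1" --pt "0 0 -13 1 -50 0 1" --pt "0 0 -19.5 2 -75 0 1" --pt "0 0 -26 3 -100 0 1" --pt "0 0 -32.5 3 -124 0 1"

```text
clock: 16.48
tcp_pos: [0.6522, 0.005, 0.3642]
orientation: [2.437, 1.982, 0.003]
contact_force: [0.8, -0.1, -3.1]
grip_width: 0.0486
gripper_force: 42.3
```

Call:
servo_tool --pt "0 0 -6.5 1 -25 0 1" --pt "0 0 -13 1 -50 0 1" --pt "0 0 -19.5 2 -75 0 1" --pt "0 0 -26 3 -100 0 1" --pt "0 0 -32.5 3 -124 0 1"

```text
clock: 16.9
tcp_pos: [0.6552, -0.1188, 0.3642]
orientation: [2.894, 1.221, 0.003]
contact_force: [-0.2, -0.2, -2.3]
grip_width: 0.0488
gripper_force: 42.3
```

Call:
servo_tool --pt "0 0 0 0 0 0 1" --pt "0 0 0 0 0 0 1" --pt "0 0 0 0 0 0 1"

```text
clock: 17.15
tcp_pos: [0.6554, -0.1169, 0.3634]
orientation: [-2.89, -1.231, -0.002]
contact_force: [-0.1, 0.8, -1.9]
grip_width: 0.0491
gripper_force: 42.3
```

```bash
python3 cad.py .383 .4
```

```text
17.15 [ 0.6554 -0.1169  0.3634] y-ang -43.84 0.049127590362506475 42.31858491897583
caddy [ 0.6448 -0.1306] [0.1071 0.0938] 46.017513275146484
held top 10372 (array([ 0.6608, -0.1126]), 0.0383) 0.39270997434101507 [  229   228   179   102 10372]
```

Call:
servo_tool --pt "0 0 0 0 -2 -40 1" --pt "0 0 0 0 -2 -80 1" --pt "0 0 0 0 -2 -120 1" --pt "0 0 0 0 -2 -160 1" --pt "0 0 0 0 -2 -200 1"

```text
clock: 17.62
tcp_pos: [0.6555, -0.1174, 0.1612]
orientation: [-2.888, -1.234, -0.002]
contact_force: [0.3, 0.6, -2.0]
grip_width: 0.0492
gripper_force: 42.6
```

Call:
servo_tool --pt "0 0 0 0 0 -35 1" --pt "0 0 0 0 0 -65 1" --pt "0 0 0 0 0 -87 1" --pt "0 0 0 0 0 -98 1" --pt "0 0 0 0 0 -102 1"

```text
clock: 18.03
tcp_pos: [0.6536, -0.1168, 0.0598]
orientation: [-2.884, -1.231, 0.005]
contact_force: [-12.9, 6.6, 25.2]
grip_width: 0.0488
gripper_force: 45.2
```

Call:
servo_tool --pt "0 0 0 0 0 -1 1" --pt "0 0 0 0 0 -2 1" --pt "0 0 0 0 0 -2 1"

```text
clock: 18.28
tcp_pos: [0.6559, -0.1183, 0.06]
orientation: [-2.889, -1.231, -0.003]
contact_force: [-4.0, 3.4, 4.0]
grip_width: 0.0489
gripper_force: 43.2
```

Call:
servo_tool --pt "0 0 0 0 0 -1 1" --pt "0 0 0 0 0 -1 1"

```text
clock: 18.45
tcp_pos: [0.6561, -0.1183, 0.0599]
orientation: [-2.889, -1.23, -0.004]
contact_force: [-4.2, 3.0, 10.8]
grip_width: 0.0492
gripper_force: 44.0
```

Call:
servo_tool --pt "0 0 0 0 0 1 0.2" --pt "0 0 0 0 0 1 0.2" --pt "0 0 0 0 0 1 0.2" --pt "0 0 0 0 0 20 0.2" --pt "0 0 0 0 0 60 0.2"

```text
clock: 18.87
tcp_pos: [0.6519, -0.1187, 0.1134]
orientation: [-2.888, -1.228, 0.012]
contact_force: [0.5, 0.6, -0.2]
grip_width: 0.0681
gripper_force: 0.0
```

Call:
servo_tool --pt "0 0 0 0 0 40 0" --pt "0 0 0 0 0 80 0" --pt "0 0 3 0 10 120 0" --pt "0 0 6 -10 30 150 0" --pt "0 0 9 -25 55 180 0"

```text
clock: 19.28
tcp_pos: [0.6308, -0.0666, 0.2998]
orientation: [2.784, 1.449, 0.003]
contact_force: [0.4, 0.8, 1.4]
grip_width: 0.0856
gripper_force: 0.0
```

Call:
servo_tool --pt "0 0 2 -20 30 0 0" --pt "0 0 4 -40 60 0 0" --pt "0 0 6 -60 90 0 0" --pt "0 0 8 -80 120 0 0" --pt "0 0 9 -100 150 0 0"

```text
clock: 19.7
tcp_pos: [0.5292, 0.0862, 0.2977]
orientation: [2.662, 1.668, 0.002]
contact_force: [0.5, 0.7, -0.9]
grip_width: 0.0856
gripper_force: 0.0
```

Call:
servo_tool --pt "5.4 -2.6 0 -20 30 0 0" --pt "10.8 -5.2 0 -40 60 0 0" --pt "16.2 -7.8 0 -60 90 0 0" --pt "21.6 -10.4 0 -80 120 0 0" --pt "27 -13 0 -100 150 0 0"

```text
clock: 20.12
tcp_pos: [0.4298, 0.2359, 0.2985]
orientation: [-2.367, -1.478, -0.641]
contact_force: [0.2, 1.6, 1.0]
grip_width: 0.0856
gripper_force: 0.0
```

```bash
cat > st.py <<'E'
from h import *
o=r.get_obs();R=Ro.from_rotvec(o["orientation"]).as_matrix()
a=lambda v:np.degrees(np.arctan2(v[1],v[0])).round(1)
print(o["clock"],o["tcp_pos"].round(4),"tilt",np.degrees(np.arccos(-R[2,2])).round(1),"zdir",a(R[:,2]),"ydir",a(R[:,1]),R[2,1].round(3),o["grip_width"],o["joints"].round(2))
E
python3 st.py
```

```text
20.1167 [0.4298 0.2359 0.2985] tilt 30.3 zdir 64.1 ydir -26.0 -0.001 0.08555002811136529 [-0.86 -0.12  0.42  2.22 -0.46  0.66 -0.57]
```

Call:
servo_tool --pt "3.6 -1.7 0 0 5 -25 0" --pt "7.2 -3.4 0 0 10 -50 0" --pt "10.8 -5.2 0 0 15 -75 0" --pt "14.4 -6.9 0 0 20 -95 0" --pt "18 -8.7 0 0 20 -110 0"

```text
clock: 20.53
tcp_pos: [0.4252, 0.2494, 0.2341]
orientation: [-2.195, -1.385, -0.819]
contact_force: [0.2, 0.6, -0.4]
grip_width: 0.0851
gripper_force: 0.0
```

```bash
python3 st.py; python3 - <<'E'
from h import *
o=r.get_obs();p,d=r.grab_frame("wrist");cv2.imwrite("pics/w3.png",p);np.savez("w3.npz",p=p,d=d)
W=wcloud(d,o,r.camera_info("wrist"));Z=W[...,2]
m=(np.hypot(W[...,0]-.441,W[...,1]-.3375)<.06)&(Z>.117)&(Z<.13)
print("cup",m.sum(),enc(W[m]),fit(W[m]),np.median(Z[m]),np.argwhere(m).min(0),np.argwhere(m).max(0))
m=(abs(Z-.205)<.004)&(W[...,1]>.15);P=W[m];X=np.array([np.cos(np.radians(64.1)),np.sin(np.radians(64.1))])
print("tier front x", np.percentile((P[:,:2]-[.543,.295])@X,[.2,1,2,5]))
E
```

```text
20.5333 [0.4252 0.2494 0.2341] tilt 42.3 zdir 67.6 ydir -24.7 -0.036 0.08513183615740168 [-1.21  0.01  0.93  2.41 -1.25  0.6   0.31]
cup 625 (array([0.4393, 0.336 ]), 0.0313) (array([0.4395, 0.3356]), np.float64(0.0294)) 0.12175323360368008 [171 266] [229 328]
tier front x [0.00071747 0.00149261 0.00215564 0.00493949]
```

View pics/w3.png

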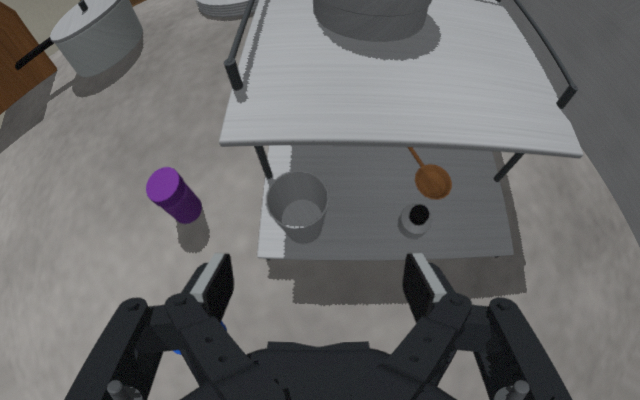

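The cup rim is seen at (297,190), centre about (0.4395, 0.3358), with the weight at (417,220) and well clear of it. J4 is at its limit here, so I'll fit the elbow geometry to choose a tilt that the arm can reach.

```bash
cat > j4.py <<'E'
import numpy as np
from scipy.optimize import least_squares
D=[(.2993,.6044,.2304,0,0,1.556),(.4883,.3788,.3308,0,0,1.58),(.5576,-.2123,.3605,0,0,1.61),(.5574,.3372,.3368,0,0,1.49),(.6432,.2903,.3392,0,0,1.34),(.4298,.2359,.2985,30.3,64.1,2.22),(.4252,.2494,.2341,42.3,67.6,2.41)]
def zd(t,a): t,a=np.radians([t,a]);return np.array([np.sin(t)*np.cos(a),np.sin(t)*np.sin(a),-np.cos(t)])
def d2(p,x,y,z,t,a): w=np.array([x,y,z])-p[1]*zd(t,a); return ((w-[0,0,p[0]])**2).sum()
def j4(p,*q): return np.arccos(np.clip((d2(p,*q)-p[2])/p[3],-1,1))
s=least_squares(lambda p:[j4(p,*q[:5])-q[5] for q in D],[.34,.3,.32,.32]);p=s.x
print(p,s.fun.round(3))
E
python3 - <<'E'
from j4 import *
c=np.array([.4395,.3358])
def tab(c,zg,az,ts):
  for a in az:
    for t in ts:
        out=[]
        for back in(0,.04,.08):
            X=np.array([np.cos(np.radians(a)),np.sin(np.radians(a))])
            tc=np.r_[c,zg]+.025*zd(t,a)
            q=tc-back*zd(t,a)
            out.append(round(float(j4(p,*q,t,a)),2))
            h=tc-np.r_[back*X,0];out.append(round(float(j4(p,*h,t,a)),2))
        print(a,t,out)
tab(c,.115,(64,80,95),(30,35,40,45,50,60))
print("place");tab(np.array([.511,-.2755]),.16,(-44,-60),(40,50,60))
E
```

```text
[0.28809863 0.3044179  0.51121454 0.48365446] [ 0.005  0.009 -0.012  0.002 -0.005  0.008 -0.006]
64 30 [2.29, 2.29, 2.31, 2.37, 2.33, 2.44]
64 35 [2.34, 2.34, 2.37, 2.41, 2.39, 2.48]
64 40 [2.38, 2.38, 2.41, 2.45, 2.44, 2.52]
64 45 [2.41, 2.41, 2.46, 2.49, 2.49, 2.55]
64 50 [2.45, 2.45, 2.5, 2.52, 2.54, 2.58]
64 60 [2.49, 2.49, 2.55, 2.56, 2.61, 2.62]
80 30 [2.23, 2.23, 2.24, 2.28, 2.24, 2.32]
80 35 [2.26, 2.26, 2.27, 2.31, 2.28, 2.35]
80 40 [2.29, 2.29, 2.31, 2.33, 2.32, 2.37]
80 45 [2.31, 2.31, 2.34, 2.36, 2.35, 2.39]
80 50 [2.33, 2.33, 2.36, 2.37, 2.38, 2.4]
80 60 [2.36, 2.36, 2.39, 2.39, 2.42, 2.42]
95 30 [2.15, 2.15, 2.15, 2.17, 2.14, 2.19]
95 35 [2.17, 2.17, 2.17, 2.19, 2.16, 2.21]
95 40 [2.18, 2.18, 2.19, 2.2, 2.18, 2.21]
95 45 [2.2, 2.2, 2.2, 2.21, 2.2, 2.22]
95 50 [2.2, 2.2, 2.21, 2.22, 2.21, 2.22]
95 60 [2.21, 2.21, 2.22, 2.22, 2.22, 2.22]
place
-44 40 [2.34, 2.34, 2.37, 2.42, 2.4, 2.51]
-44 50 [2.43, 2.43, 2.48, 2.51, 2.53, 2.6]
-44 60 [2.49, 2.49, 2.57, 2.58, 2.63, 2.67]
-60 40 [2.27, 2.27, 2.3, 2.34, 2.31, 2.4]
-60 50 [2.34, 2.34, 2.38, 2.4, 2.41, 2.46]
-60 60 [2.39, 2.39, 2.44, 2.45, 2.48, 2.5]
```

Call:
servo_tool --pt "0 0 3 0 5 0 0" --pt "0 0 6 0 10 0 0" --pt "0 0 9 0 15 0 0" --pt "0 0 12 0 20 0 0" --pt "0 0 12 0 20 0 0"

```text
clock: 21.0
tcp_pos: [0.426, 0.2713, 0.2348]
orientation: [-2.004, -1.588, -0.737]
contact_force: [0.3, 0.5, 0.7]
grip_width: 0.0851
gripper_force: 0.0
```

```bash
python3 st.py
```

```text
21.0 [0.426  0.2713 0.2348] tilt 42.1 zdir 79.9 ydir -12.4 -0.036 0.08507867879591743 [-1.14  0.16  0.94  2.32 -1.23  0.85  0.46]
```

Call:
servo_tool --pt "2.5 -0.9 0 1 1 -15 0" --pt "5 -1.8 0 1 2 -30 0" --pt "7.5 -2.6 0 2 3 -45 0" --pt "10 -3.5 0 2 4 -60 0" --pt "12.4 -4.3 0 3 4 -75 0"

```text
clock: 21.42
tcp_pos: [0.4234, 0.2572, 0.1593]
orientation: [-2.006, -1.58, -0.701]
contact_force: [0.9, -1.0, -0.0]
grip_width: 0.0857
gripper_force: 0.0
```

```bash
python3 st.py
```

```text
21.4167 [0.4234 0.2572 0.1593] tilt 41.5 zdir 81.8 ydir -12.2 -0.062 0.08567673902257208 [-0.49  0.28  0.26  2.34 -1.36  0.75  0.66]
```

```bash
cat > kin.py <<'E'
import numpy as np
from scipy.optimize import least_squares
from scipy.spatial.transform import Rotation as Ro
lo=np.array([-2.96,-.34,-1.41,.24,-1.37,.17,-2.96]);hi=np.array([2.96,2.1,1.46,2.44,4.51,1.92,2.96])
P0=[2.33,.288,.58,.415,.304,0.]
def fk(q,P=None):
    P=PF if P is None else P
    Rz=lambda a:Ro.from_euler('z',a); Ry=lambda a:Ro.from_euler('y',a)
    R=Rz(q[0]+P[0])*Ry(q[1]);p=np.array([0,0,P[1]])+R.apply([0,0,P[2]])
    R=R*Rz(q[2])*Ry(q[3]);p=p+R.apply([0,0,P[3]])
    R=R*Rz(q[4])*Ry(q[5])*Rz(q[6]+P[5]);return p+R.apply([0,0,P[4]]),R
D=[([-1.21907504,.47774853,.02236271,1.55632886,-.01150102,1.10929209,-.0830953],[.29934544,.60441215,.23041249],[-.715871933,-3.05868603,.0025593]),
([-.86,-.12,.42,2.22,-.46,.66,-.57],[.4298,.2359,.2985],[-2.367,-1.478,-.641]),
([-1.21,.01,.93,2.41,-1.25,.6,.31],[.4252,.2494,.2341],[-2.195,-1.385,-.819]),
([-1.14,.16,.94,2.32,-1.23,.85,.46],[.426,.2713,.2348],[-2.004,-1.588,-.737]),
([-.49,.28,.26,2.34,-1.36,.75,.66],[.4234,.2572,.1593],[-2.006,-1.58,-.701])]
def res(P):
    o=[]
    for q,p,w in D:
        a,R=fk(q,P);o+=list((a-p)*3)+list((Ro.from_rotvec(w).inv()*R).as_rotvec())
    return o
best=min((least_squares(res,[x]+P0[1:5]+[y]) for x in(2.33,-.8) for y in(0,1.57,3.14,-1.57)),key=lambda s:s.cost)
PF=best.x
def pose(c,zg,az,t,k=.025):
    t,a=np.radians([t,az]);z=np.array([np.sin(t)*np.cos(a),np.sin(t)*np.sin(a),-np.cos(t)])
    y=np.array([np.sin(a),-np.cos(a),0]);R=Ro.from_matrix(np.c_[np.cross(y,z),y,z])
    return np.r_[c,zg]+k*z,R
def ik(p,R,q0):
    best=None
    m=.04
    s=least_squares(lambda q:np.r_[(fk(q)[0]-p)*30,(R.inv()*fk(q)[1]).as_rotvec()*10,.02*(q-q0)],np.clip(q0,lo+m+.01,hi-m-.01),bounds=(lo+m,hi-m))
    a,S=fk(s.x);return s.x,np.linalg.norm(a-p)*1000,np.degrees((R.inv()*S).magnitude())
E
python3 - <<'E'
from kin import *
print(PF.round(4),np.array(best.fun).round(3).reshape(-1,6))
c=[.4395,.3358]
Q=[np.array(d[0]) for d in D]+[np.array([-1.2,.3,.9,2.2,-.5,.6,.3]),np.array([0,.5,-.8,2.2,-1,.6,0]),np.array([-1,.3,0,2.2,2,.8,1]),np.array([-1,.3,-1,2.2,.5,.8,1])]
for az in(50,60,70,80):
  for t in(30,40,45,50):
    for back in(0,.06):
      r_=[ik(*pose(c,.115,az,t,.025-back),q) for q in Q]
      ok=[x for x in r_ if x[1]<1.5 and x[2]<1.5]
      print(az,t,back,len(ok),*[x[0].round(2).tolist() for x in ok[:2]], "" if ok else min((round(x[1]),round(x[2])) for x in r_))
E
```

```text
[1.9141 0.1257 0.7121 0.1258 0.6087 3.6982] [[ 1.080e-01 -9.640e-01 -4.120e-01  1.000e-03  0.000e+00  2.435e+00]
 [-7.310e-01  5.300e-02 -1.670e-01 -1.440e-01 -7.900e-02 -7.340e-01]
 [-3.600e-01  3.320e-01  1.780e-01 -2.710e-01 -1.520e-01 -7.850e-01]
 [-5.100e-02  2.750e-01  1.400e-01 -5.010e-01 -2.860e-01 -4.500e-01]
 [-1.560e-01  5.650e-01  2.600e-01 -5.380e-01 -3.020e-01 -4.680e-01]]
50 30 0 0 (18, 5)
50 30 0.06 0 (7, 2)
50 40 0 0 (42, 11)
50 40 0.06 0 (36, 9)
50 45 0 0 (54, 14)
50 45 0.06 0 (49, 12)
50 50 0 0 (66, 18)
50 50 0.06 0 (63, 16)
60 30 0 0 (13, 4)
60 30 0.06 0 (3, 1)
60 40 0 0 (36, 10)
60 40 0.06 0 (28, 7)
60 45 0 0 (46, 13)
60 45 0.06 0 (41, 10)
60 50 0 0 (57, 15)
60 50 0.06 0 (52, 14)
70 30 0 0 (7, 2)
70 30 0.06 7 [-1.97, 0.41, 0.57, 2.26, 0.78, 0.21, -2.09] [-1.97, 0.41, 0.57, 2.26, 0.78, 0.21, -2.09] 
70 40 0 0 (27, 7)
70 40 0.06 0 (18, 4)
70 45 0 0 (36, 9)
70 45 0.06 0 (29, 7)
70 50 0 0 (45, 12)
70 50 0.06 0 (35, 11)
80 30 0 8 [-1.99, 0.59, 1.05, 2.31, -1.33, 0.21, 0.1] [-1.89, 0.54, 0.46, 2.32, 1.39, 0.21, -2.92] 
80 30 0.06 7 [-2.14, 0.52, 1.13, 2.01, -0.36, 0.47, -0.92] [-2.13, 0.52, 1.11, 2.01, -0.33, 0.46, -0.96] 
80 40 0 0 (15, 4)
80 40 0.06 0 (5, 1)
80 45 0 0 (23, 6)
80 45 0.06 0 (13, 4)
80 50 0 0 (30, 8)
80 50 0.06 0 (22, 5)
```

```bash
python3 - <<'E'
s=open('kin.py').read()
s=s.replace("def fk(q,P=None):\n","def fk(q,P=None):\n    q=np.asarray(q)*SG\n").replace("P0=[","SG=np.ones(7)\nP0=[")
a=s.index("best=min");b=s.index("def pose")
s=s[:a]+'''
import itertools,os
def run(sg):
    global SG
    SG=np.array([sg[0],1,sg[1],1,sg[2],1,sg[3]],float)
    return min((least_squares(res,[x]+P0[1:5]+[y]) for x in(0,3.1) for y in(0,1.57,3.14,-1.57)),key=lambda s:s.cost)
if os.path.exists('kin.npz'):
    z=np.load('kin.npz');SG=z['SG'];PF=z['PF']
else:
    A=min(((run(sg),SG) for sg in itertools.product((1,-1),repeat=4)),key=lambda t:t[0].cost)
    SG=A[1];PF=A[0].x;print(SG,PF.round(4),A[0].cost,np.array(A[0].fun).round(3).reshape(-1,6));np.savez('kin.npz',SG=SG,PF=PF)
'''+s[b:]
open('kin.py','w').write(s)
E
timeout 200 python3 -c "import kin"
```

```text
[-1.  1. -1.  1. -1.  1. -1.] [-0.0834  0.3058  0.5206  0.489   0.3094  1.4992] 0.008923320301505095 [[-0.013  0.012  0.03   0.     0.     0.012]
 [-0.016  0.041  0.019 -0.043 -0.001 -0.003]
 [-0.031  0.005 -0.007 -0.051  0.001 -0.009]
 [-0.01  -0.021 -0.025 -0.058 -0.004 -0.   ]
 [ 0.011  0.025 -0.017 -0.055  0.003  0.001]]
```

```bash
python3 - <<'E'
s=open('kin.py').read()
s=s.replace("P0=[2.33,.288,.58,.415,.304,0.]","P0=[2.33,.3058,.52,.489,.309,0.]+[0]*6")
s=s.replace("R=R*Rz(q[2])*Ry(q[3]);p=p+R.apply([0,0,P[3]])","R=R*Rz(q[2]+P[6]);p=p+R.apply([P[9],0,0]);R=R*Ry(q[3]+P[8]);p=p+R.apply([P[10],0,P[3]])")
s=s.replace("Rz(q[4])*Ry(q[5])","Rz(q[4]+P[7])*Ry(q[5]+P[11])")
s=s.replace("[x]+P0[1:5]+[y]","[x]+P0[1:5]+[y]+[0]*6")
s=s.replace("itertools.product((1,-1),repeat=4)","[(-1,-1,-1,-1)]").replace("'kin.npz'","'kin2.npz'")
s=s.replace("P=PF if P is None","P=PF if P is None").replace("return o\n","return o+list(.02*np.array(P[6:]))\n").replace(".fun).round(3).reshape(-1,6)",".fun[:30]).round(3).reshape(-1,6)")
open('kin.py','w').write(s)
E
cat > t.py <<'E'
from kin import *
c=[.4395,.3358]
Q=[np.array(d[0]) for d in D]+[np.array(x) for x in([-1.2,.3,.9,2.2,-.5,.6,.3],[0,.5,-.8,2.2,-1,.6,0],[-1,.3,0,2.2,2,.8,1],[-1,.3,-1,2.2,.5,.8,1],[-.2,.3,-.9,2.2,1.5,.8,-2])]
for az in(40,50,64,75,85):
  for t in(35,45,55):
    for back in(0,.06):
      r_=[ik(*pose(c,.115,az,t,.025-back),q) for q in Q]
      ok=[x for x in r_ if x[1]<1.5 and x[2]<1.5]
      print(az,t,back,len(ok),*[x[0].round(2).tolist() for x in (ok[:1]+ok[-1:])], "" if ok else min((round(x[1]),round(x[2])) for x in r_))
E
timeout 500 python3 t.py
```

```text
[-1.  1. -1.  1. -1.  1. -1.] [-0.0861  0.3041  0.5111  0.475   0.2961  1.5114  0.0034 -0.0188  0.0022
  0.0308  0.0056  0.0327] 0.004418965167273344 [[-0.004 -0.001 -0.002  0.035 -0.016  0.016]
 [-0.01   0.033  0.022 -0.019 -0.029 -0.005]
 [-0.024  0.006  0.007 -0.015  0.001 -0.011]
 [-0.002 -0.032 -0.017 -0.02  -0.001  0.001]
 [ 0.02   0.02  -0.01  -0.02   0.015  0.   ]]
40 35 0 2 [-0.22, 0.41, -0.56, 2.36, 2.45, 0.21, 2.33] [-0.16, 0.43, -0.62, 2.36, 2.38, 0.23, 2.42] 
40 35 0.06 0 (6, 0)
40 45 0 0 (13, 1)
40 45 0.06 0 (33, 11)
40 55 0 0 (38, 3)
40 55 0.06 0 (69, 19)
50 35 0 3 [-0.68, 0.36, 0.04, 2.35, 3.98, 0.21, 0.91] [0.42, 0.94, -1.33, 2.35, 1.92, 0.63, -2.92] 
50 35 0.06 1 [0.51, 0.6, -1.33, 2.4, 1.73, 0.35, -2.89] [0.51, 0.6, -1.33, 2.4, 1.73, 0.35, -2.89] 
50 45 0 0 (8, 1)
50 45 0.06 0 (24, 6)
50 55 0 0 (30, 3)
50 55 0.06 0 (55, 9)
64 35 0 2 [-0.29, 0.4, -0.31, 2.31, 4.47, 0.21, 0.76] [0.4, 0.76, -1.16, 2.31, 1.74, 0.26, -2.57] 
64 35 0.06 8 [-0.04, 0.27, -0.52, 2.35, -1.33, 0.22, 0.3] [0.58, 0.64, -1.31, 2.35, 1.28, 0.21, -2.16] 
64 45 0 3 [-0.6, 0.43, 0.1, 2.38, 4.15, 0.5
[... 464 characters left out ...]
3, 2.35, 4.3, 0.95, 1.14] [0.7, 1.34, -1.36, 2.35, 2.09, 0.33, -2.29] 
75 55 0.06 0 (2, 0)
85 35 0 8 [-0.59, 0.43, 0.12, 2.21, -1.33, 0.57, 0.61] [0.54, 1.03, -1.33, 2.21, 1.15, 0.44, -1.54] 
85 35 0.06 8 [-0.64, 0.32, 0.25, 2.23, -1.19, 0.66, 0.5] [0.66, 0.85, -1.37, 2.23, 0.73, 0.41, -1.18] 
85 45 0 8 [0.19, 0.59, -0.69, 2.25, -1.33, 0.34, 0.81] [0.62, 1.13, -1.33, 2.25, 1.25, 0.3, -1.52] 
85 45 0.06 8 [-0.09, 0.38, -0.27, 2.28, -1.33, 0.63, 0.76] [0.75, 0.99, -1.37, 2.28, 0.75, 0.28, -1.08] 
85 55 0 8 [0.5, 0.87, -1.0, 2.27, -1.33, 0.21, 1.02] [0.7, 1.28, -1.32, 2.27, 1.35, 0.21, -1.48] 
85 55 0.06 8 [0.47, 0.62, -0.81, 2.31, -1.33, 0.49, 0.96] [0.83, 1.19, -1.37, 2.31, 0.84, 0.22, -1.01]
```

Call:
servo_tool --pt "-1.1 -0.7 0.7 3 10 1 0" --pt "-2.2 -1.5 1.5 6 20 2 0" --pt "-3.4 -2.2 2.2 9 32 3 0" --pt "-4.5 -3 3 12 43 3 0" --pt "-4.5 -3 3 12 43 3 0"

```text
clock: 21.83
tcp_pos: [0.4359, 0.3027, 0.164]
orientation: [-2.004, -1.711, -0.689]
contact_force: [-1.0, 0.3, 0.7]
grip_width: 0.0854
gripper_force: 0.0
```

```bash
python3 st.py
```

```text
21.8333 [0.4359 0.3027 0.164 ] tilt 37.7 zdir 80.4 ydir -9.1 0.006 0.08542926886293957 [-0.61  0.27  0.23  2.28 -1.29  0.63  0.55]
```

Call:
servo_tool --pt "0 0 0 1 10 -14 0" --pt "0 0 0 3 21 -29 0" --pt "0 0 0 4 32 -44 0" --pt "0 0 0 5 41 -58 0" --pt "0 0 0 5 44 -64 0"

```text
clock: 22.25
tcp_pos: [0.4403, 0.3447, 0.0987]
orientation: [-2.007, -1.707, -0.688]
contact_force: [0.4, -0.7, -0.6]
grip_width: 0.0857
gripper_force: 0.0
```

```bash
python3 st.py; python3 - <<'E'
from h import *
o=r.get_obs();p,d=r.grab_frame("wrist");cv2.imwrite("pics/w4.png",p)
W=wcloud(d,o,r.camera_info("wrist"));Z=W[...,2]
m=(np.hypot(W[...,0]-.441,W[...,1]-.3375)<.045)&(Z>.119)&(Z<.13)
print("cup",m.sum(),enc(W[m]),fit(W[m]),o["contact_force"])
E
```

```text
22.25 [0.4403 0.3447 0.0987] tilt 37.6 zdir 80.4 ydir -9.3 0.004 0.08572705680079311 [-0.09  0.46 -0.48  2.24 -1.35  0.31  0.64]
cup 3124 (array([0.441 , 0.3377]), 0.0451) (array([0.4411, 0.3349]), np.float64(0.0323)) [ 0.4170266  -0.74537127 -0.60265049]
```

View pics/w4.png

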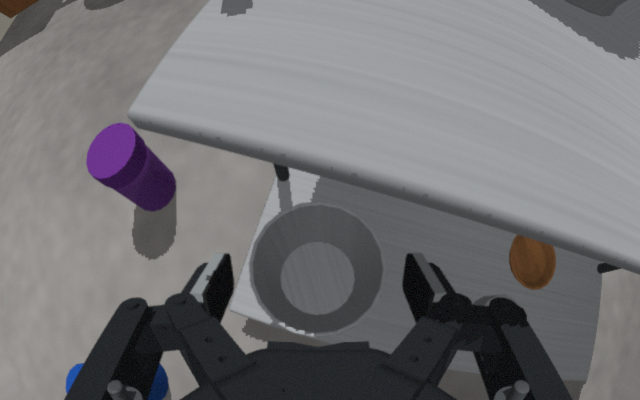

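The cup rim is centred at (317,268), between the fingers at 225 and 415. Closing now.

Call:
servo_tool --pt "0 0 0 0 0 0 1" --pt "0 0 0 0 0 0 1" --pt "0 0 0 0 0 0 1" --pt "0 0 0 0 0 0 1" --pt "0 0 0 0 0 0 1" --force 50

```text
clock: 22.72
tcp_pos: [0.441, 0.3442, 0.0993]
orientation: [-2.007, -1.71, -0.689]
contact_force: [0.3, -0.8, 4.1]
grip_width: 0.0582
gripper_force: 53.6
```

Call:
servo_tool --pt "0 0 0 0 0 3 1" --pt "0 0 0 0 0 6 1" --pt "0 0 0 0 0 10 1" --pt "0 0 0 0 0 10 1"

```text
clock: 23.05
tcp_pos: [0.4405, 0.3446, 0.1094]
orientation: [-2.006, -1.71, -0.688]
contact_force: [0.2, -0.2, -0.2]
grip_width: 0.0582
gripper_force: 53.4
```

```bash
python3 st.py; python3 - <<'E'
from h import *
o=r.get_obs();p,d=r.grab_frame("wrist")
W=wcloud(d,o,r.camera_info("wrist"));Z=W[...,2]
# rim of cup: points within pixels near cup, upper rim
v,u=np.mgrid[:400,:640]
m=(np.hypot(W[...,0]-.441,W[...,1]-.3375)<.036)&(Z>.12)&(Z<.15)
print(m.sum(),enc(W[m]),np.percentile(Z[m],[5,50,90,98]),o["gripper_force"])
P=W[m&(Z>np.percentile(Z[m],50))];A=np.c_[P[:,:2],np.ones(len(P))];print("plane slope",np.linalg.lstsq(A,P[:,2],rcond=None)[0][:2])
E
```

```text
23.05 [0.4405 0.3446 0.1094] tilt 37.6 zdir 80.4 ydir -9.2 0.005 0.05819888643565443 [-0.12  0.43 -0.44  2.24 -1.31  0.34  0.59]
6376 (array([0.441 , 0.3375]), 0.0361) [0.12157067 0.13180409 0.14273738 0.14731061] 53.35097347582632
plane slope [-0.00112465 -0.0865592 ]
```

The grip is about 4 mm too low for full nesting, so I'll set the cup back down and regrip 5 mm higher.

Call:
servo_tool --pt "0 0 0 0 0 -4 1" --pt "0 0 0 0 0 -8 1" --pt "0 0 0 0 0 -10 1" --pt "0 0 0 0 0 -10 1" --pt "0 0 0 0 0 -10 0.15"

```text
clock: 23.52
tcp_pos: [0.4405, 0.3446, 0.0987]
orientation: [-2.006, -1.708, -0.687]
contact_force: [0.5, 0.0, 0.7]
grip_width: 0.0688
gripper_force: 0.0
```

Call:
servo_tool --pt "0 0 0 0 0 0 0.15" --pt "0 0 0 0 0 0 0.15" --pt "0 0 0 0 -1 3 0.15" --pt "0 0 0 0 -1 5 0.15" --pt "0 0 0 0 -1 5 0.15"

```text
clock: 23.93
tcp_pos: [0.4406, 0.3434, 0.104]
orientation: [-2.006, -1.709, -0.688]
contact_force: [-0.2, 0.5, -1.2]
grip_width: 0.0723
gripper_force: 0.0
```

Call:
servo_tool --pt "0 0 0 0 0 0 1" --pt "0 0 0 0 0 0 1" --pt "0 0 0 0 0 0 1" --pt "0 0 0 0 0 0 1" --pt "0 0 0 0 0 0 1" --force 50

```text
clock: 24.35
tcp_pos: [0.4405, 0.3439, 0.1044]
orientation: [-2.005, -1.709, -0.688]
contact_force: [-1.6, -2.3, 6.6]
grip_width: 0.058
gripper_force: 52.3
```

Call:
servo_tool --pt "0 0 0 0 0 3 1" --pt "0 0 0 0 0 6 1" --pt "0 0 0 0 0 10 1" --pt "0 0 0 0 0 10 1"

```text
clock: 24.68
tcp_pos: [0.4406, 0.3435, 0.1143]
orientation: [-2.006, -1.709, -0.688]
contact_force: [0.3, 0.6, -0.8]
grip_width: 0.0585
gripper_force: 53.3
```

```bash
python3 st.py; cat >> kin.py <<'E'
E
python3 - <<'E'
from kin import *
c=[.511,-.2755]
q0=np.array([.9,.43,-.44,2.24,-1.2,.34,.3])
Q=[q0,np.array([.5,.3,.2,2.2,-1.2,.6,.5]),np.array([.9,.3,0,2.1,-1,.6,.5])]
for az in(0,8,15,22,30,40):
  for zg in(.114,.20,.28):
    r_=[ik(*pose(c,zg,az,37.6,.019),q) for q in Q];b=min(r_,key=lambda x:x[1]+10*x[2]);print(az,zg,round(b[1],1),round(b[2],1),b[0].round(2))
E
```

```text
24.6833 [0.4406 0.3435 0.1143] tilt 37.6 zdir 80.4 ydir -9.2 0.005 0.05853047378920494 [-0.09  0.42 -0.46  2.23 -1.27  0.34  0.54]
0 0.114 9.5 3.1 [ 1.    0.44 -0.45  2.22 -1.33  0.21  0.35]
0 0.2 0.0 0.0 [ 0.43  0.24  0.19  2.23 -1.32  0.42  0.2 ]
0 0.28 0.0 0.0 [ 0.68  0.1  -0.09  2.17 -0.91  0.47 -0.23]
8 0.114 0.9 0.3 [ 1.14  0.49 -0.58  2.23 -1.33  0.21  0.52]
8 0.2 0.0 0.0 [ 0.45  0.26  0.2   2.2  -1.24  0.53  0.27]
8 0.28 0.0 0.0 [ 0.71  0.12 -0.09  2.14 -0.92  0.58 -0.09]
15 0.114 0.0 0.0 [ 1.03  0.48 -0.43  2.19 -1.23  0.35  0.51]
15 0.2 0.0 0.0 [ 0.75  0.28 -0.1   2.16 -1.09  0.56  0.26]
15 0.28 0.0 0.0 [ 0.73  0.15 -0.08  2.1  -0.91  0.67  0.02]
22 0.114 0.0 0.0 [ 1.01  0.5  -0.39  2.15 -1.09  0.44  0.49]
22 0.2 0.0 0.0 [ 0.76  0.31 -0.09  2.12 -1.02  0.65  0.31]
22 0.28 0.0 0.0 [ 0.75  0.18 -0.08  2.06 -0.88  0.76  0.11]
30 0.114 0.0 0.0 [ 0.81  0.49 -0.14  2.1  -1.08  0.62  0.58]
30 0.2 0.0 0.0 [ 0.77  0.34 -0.09  2.07 -0.95  0.74  0.37]
30 0.28 0.0 0.0 [ 0.76  0.22 -0.07  2.01 -0.84  0.86  0.2 ]
40 0.114 0.0 0.0 [ 0.81  0.53 -0.12  2.03 -0.95  0.74  0.6 ]
40 0.2 0.0 0.0 [ 0.78  0.38 -0.09  2.   -0.86  0.86  0.44]
40 0.28 0.0 0.0 [ 0.77  0.27 -0.08  1.94 -0.79  0.98  0.3 ]
```

Call:
servo_tool --pt "0 0 0 -2 -15 5 1" --pt "0 0 0 -4 -32 12 1" --pt "0 0 0 -5 -48 30 1" --pt "0 0 0 -5 -55 60 1" --pt "0 0 0 -5 -60 95 1"

```text
clock: 25.1
tcp_pos: [0.4342, 0.2814, 0.2079]
orientation: [-2.01, -1.706, -0.681]
contact_force: [1.0, 0.9, -0.8]
grip_width: 0.0584
gripper_force: 53.7
```

Call:
servo_tool --pt "0 0 -2.5 10 -25 15 1" --pt "0 0 -5 21 -55 25 1" --pt "0 0 -7.5 32 -85 35 1" --pt "0 0 -10 43 -117 35 1" --pt "0 0 -12.5 55 -150 35 1"

```text
clock: 25.52
tcp_pos: [0.4906, 0.1321, 0.2446]
orientation: [-2.215, -1.503, -0.76]
contact_force: [0.4, 0.3, -0.9]
grip_width: 0.058
gripper_force: 53.6
```

Call:
servo_tool --pt "0 0 -2.5 8 -30 0 1" --pt "0 0 -5 16 -60 0 1" --pt "0 0 -7.5 24 -90 0 1" --pt "0 0 -10 32 -120 0 1" --pt "0 0 -12.5 40 -150 0 1"

```text
clock: 25.93
tcp_pos: [0.5303, -0.0181, 0.2436]
orientation: [-2.406, -1.272, -0.822]
contact_force: [0.9, 0.5, -0.9]
grip_width: 0.058
gripper_force: 53.7
```

```bash
python3 st.py
```

```text
25.9333 [ 0.5303 -0.0181  0.2436] tilt 37.6 zdir 55.4 ydir -34.4 0.004 0.058038791022454767 [ 0.27  0.19  0.01  2.12 -0.9   0.83  0.31]
```

Call:
servo_tool --pt "0 0 -2.6 0 -27 0 1" --pt "0 0 -5.2 0 -54 0 1" --pt "0 0 -7.8 0 -81 0 1" --pt "0 0 -10.4 -1 -108 0 1" --pt "0 0 -13 -2 -135 0 1"

```text
clock: 26.35
tcp_pos: [0.528, -0.1528, 0.2435]
orientation: [-2.583, -1.01, -0.881]
contact_force: [1.3, 0.7, -0.9]
grip_width: 0.0581
gripper_force: 53.7
```

Call:
servo_tool --pt "0 0 -3 -2 -27 -6 1" --pt "0 0 -6 -4 -54 -12 1" --pt "0 0 -9 -6 -81 -20 1" --pt "0 0 -12 -9 -108 -27 1" --pt "0 0 -12.4 -10 -118 -30 1"

```text
clock: 26.77
tcp_pos: [0.5169, -0.273, 0.2125]
orientation: [-2.733, -0.735, -0.929]
contact_force: [1.0, 0.0, -0.8]
grip_width: 0.0578
gripper_force: 53.7
```

Call:
servo_tool --pt "0 0 0 0 0 0 1" --pt "0 0 0 0 0 0 1"

```text
clock: 26.93
tcp_pos: [0.5185, -0.2688, 0.2135]
orientation: [-2.726, -0.743, -0.93]
contact_force: [1.6, 0.5, -1.3]
grip_width: 0.0582
gripper_force: 53.7
```

```bash
python3 st.py; python3 - <<'E'
from h import *
o=r.get_obs();p,d=r.grab_frame("wrist");cv2.imwrite("pics/w5.png",p)
W=wcloud(d,o,r.camera_info("wrist"));Z=W[...,2]
D=np.hypot(W[...,0]-.511,W[...,1]+.2755)
for nm,lo,hi in(("caddycup",.083,.095),("held",.222,.236)):
    m=(D<.05)&(Z>lo)&(Z<hi)
    if m.sum()>20: print(nm,m.sum(),enc(W[m]),fit(W[m]),np.percentile(Z[m],[5,50,95]))
p2,d2=r.grab_frame("top");T=cloud("top",d2,r.camera_info("top"));Zt=T[...,2];D=np.hypot(T[...,0]-.511,T[...,1]+.2755)
for nm,lo,hi in(("caddycup",.083,.095),("held",.222,.236)):
    m=(D<.05)&(Zt>lo)&(Zt<hi);P=T[m]
    if m.sum()>8: print("top",nm,m.sum(),enc(P),fit(P))
p3,d3=r.grab_frame("scene");cv2.imwrite("pics/c3.png",cv2.resize(np.hstack([p3[110:230,340:460],p2[140:260,370:490]]),None,fx=3,fy=3,interpolation=cv2.INTER_CUBIC))
cv2.imwrite("pics/m5.png",np.hstack([cv2.resize(p,(480,300)),cv2.resize(cv2.imread("pics/c3.png")[:, :360],(300,300))]))
E
```

```text
26.9333 [ 0.5185 -0.2688  0.2135] tilt 37.6 zdir 30.3 ydir -59.5 0.003 0.058220845137727475 [ 0.53  0.31  0.19  2.05 -1.    0.84  0.39]
held 4503 (array([ 0.5131, -0.2728]), 0.0428) (array([ 0.5154, -0.2715]), np.float64(0.0304)) [0.22311145 0.23065154 0.2342437 ]
top caddycup 23 (array([ 0.5085, -0.2728]), 0.0304) (array([ 0.5089, -0.2763]), np.float64(0.0297))
top held 94 (array([ 0.5116, -0.2726]), 0.0435) (array([ 0.5123, -0.2693]), np.float64(0.0325))
```

View pics/m5.png

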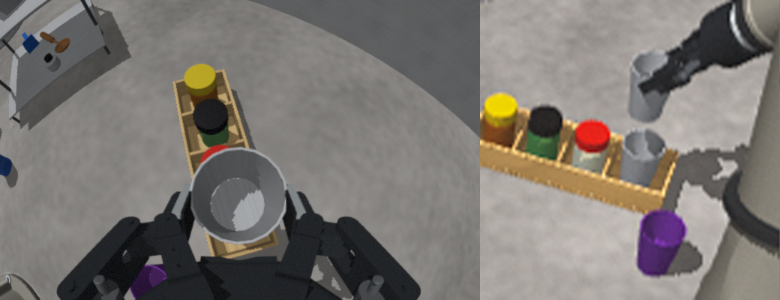

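All three jars are seated: in the wrist view, yellow is at (200,78), black at (210,117) and red at (215,155). The held cup looks upright above the caddy cup. Next I'll measure the offset between the two rims in the same cameras.

```bash
cat > rim.py <<'E'
from h import *
def rim(T,xy,zt,R=.031):
    # rim points: ransac-free robust circle with fixed radius at top 4 mm
    from scipy.optimize import least_squares
    m=(np.hypot(T[...,0]-xy[0],T[...,1]-xy[1])<.042)&(abs(T[...,2]-zt)<.006)
    P=T[m]
    if len(P)<8: return None
    s=least_squares(lambda c:np.hypot(P[:,0]-c[0],P[:,1]-c[1])-R+.001,xy,loss="soft_l1",f_scale=.002)
    return s.x.round(4),len(P),np.median(P[:,2]).round(4)
E
python3 - <<'E'
from rim import *
o=r.get_obs();print(o["tcp_pos"])
for n in("top","scene"):
    i=r.camera_info(n);z=np.load(n+"0.npz");print(n,"caddy cup",rim(cloud(n,z["d"],i),[.511,-.2755],.089),"loose at start",rim(cloud(n,z["d"],i),[.4395,.3358],.123))
    p,d=r.grab_frame(n);T=cloud(n,d,i);print(n,"held",[rim(T,[.5125,-.272],h) for h in(.226,.230,.234)],"caddy now",rim(T,[.511,-.2755],.089))
z=np.load("w3.npz")
E
```

```text
[ 0.51903538 -0.26779714  0.21404035]
top caddy cup (array([ 0.5092, -0.2757]), 52, np.float64(0.089)) loose at start (array([0.4394, 0.3358]), 55, np.float64(0.1231))
top held [(array([ 0.5152, -0.2684]), 64, np.float64(0.2274)), (array([ 0.5156, -0.2691]), 85, np.float64(0.2315)), (array([ 0.5158, -0.2694]), 80, np.float64(0.2331))] caddy now (array([ 0.5098, -0.2764]), 22, np.float64(0.0903))
scene caddy cup (array([ 0.5116, -0.2749]), 82, np.float64(0.089)) loose at start (array([0.441 , 0.3373]), 92, np.float64(0.1228))
scene held [(array([ 0.5165, -0.2681]), 67, np.float64(0.2266)), (array([ 0.5168, -0.2684]), 75, np.float64(0.2308)), (array([ 0.5166, -0.2683]), 68, np.float64(0.2331))] caddy now (array([ 0.512 , -0.2747]), 79, np.float64(0.0892))
```

Call:
servo_tool --pt "0 0 0 -2 -3 -15 1" --pt "0 0 0 -5 -6 -30 1" --pt "0 0 0 -5 -6 -43 1" --pt "0 0 0 -5 -6 -43 1" --pt "0 0 0 -5 -6 -43 1"

```text
clock: 27.6
tcp_pos: [0.5134, -0.2748, 0.1705]
orientation: [-2.726, -0.742, -0.929]
contact_force: [-0.3, 0.4, -0.8]
grip_width: 0.058
gripper_force: 53.7
```

```bash
python3 - <<'E'
from rim import *
o=r.get_obs();t=o["tcp_pos"];print(o["clock"],t);u=t[2]-.0644
for n in("top","scene"):
    i=r.camera_info(n);p,d=r.grab_frame(n);T=cloud(n,d,i)
    print(n,"caddy",rim(T,[.511,-.2755],.089),"held",[rim(T,[.511,-.2755],u+h,.022+.009*h/.084+.001) for h in(.080,.025,.012)])
E
```

```text
27.6 [ 0.51341017 -0.27484514  0.17045525]
top caddy (array([ 0.5092, -0.277 ]), 20, np.float64(0.0877)) held [(array([ 0.5092, -0.2763]), 75, np.float64(0.1878)), (array([ 0.4996, -0.2718]), 74, np.float64(0.1344)), (array([ 0.5109, -0.2764]), 8, np.float64(0.1168))]
scene caddy (array([ 0.5122, -0.2755]), 49, np.float64(0.0889)) held [(array([ 0.5112, -0.2754]), 64, np.float64(0.1878)), (array([ 0.5146, -0.2763]), 32, np.float64(0.1316)), (array([ 0.5145, -0.2765]), 29, np.float64(0.118))]
```

Call:
servo_tool --pt "0 0 0 0 0 -12 1" --pt "0 0 0 0 0 -24 1" --pt "0 0 0 0 0 -34 1" --pt "0 0 0 0 0 -40 1" --pt "0 0 0 0 0 -40 1"

```text
clock: 28.12
tcp_pos: [0.5134, -0.2754, 0.1303]
orientation: [-2.727, -0.742, -0.93]
contact_force: [-0.1, 0.8, -1.3]
grip_width: 0.0582
gripper_force: 53.7
```

Call:
servo_tool --pt "0 0 0 0 0 -5 1" --pt "0 0 0 0 0 -10 1" --pt "0 0 0 0 0 -15 1" --pt "0 0 0 0 0 -18 1" --pt "0 0 0 0 0 -18 1"

```text
clock: 28.53
tcp_pos: [0.5131, -0.2754, 0.1119]
orientation: [-2.727, -0.741, -0.929]
contact_force: [-0.0, 0.4, -0.7]
grip_width: 0.0583
gripper_force: 53.7
```

Call:
servo_tool --pt "0 0 0 0 0 -3 1" --pt "0 0 0 0 0 -6 1" --pt "0 0 0 0 0 -9 1" --pt "0 0 0 0 0 -9 1"

```text
clock: 28.87
tcp_pos: [0.5131, -0.2754, 0.103]
orientation: [-2.727, -0.741, -0.93]
contact_force: [-0.3, 0.9, -1.2]
grip_width: 0.058
gripper_force: 53.7
```

Call:
servo_tool --pt "0 0 0 0 0 -1 1" --pt "0 0 0 0 0 -2 1" --pt "0 0 0 0 0 -2 1"

```text
clock: 29.12
tcp_pos: [0.5134, -0.2757, 0.1015]
orientation: [-2.728, -0.742, -0.931]
contact_force: [-0.9, 0.5, -1.8]
grip_width: 0.0584
gripper_force: 53.7
```

Call:
servo_tool --pt "0 0 0 0 0 -1 1" --pt "0 0 0 0 0 -1 1"

```text
clock: 29.28
tcp_pos: [0.5134, -0.2757, 0.1006]
orientation: [-2.728, -0.742, -0.931]
contact_force: [0.4, 0.4, -0.4]
grip_width: 0.0582
gripper_force: 53.7
```

Call:
servo_tool --pt "0 0 0 0 0 -1 1" --pt "0 0 0 0 0 -1 1"

```text
clock: 29.45
tcp_pos: [0.5135, -0.2756, 0.0997]
orientation: [-2.727, -0.742, -0.931]
contact_force: [-0.0, 0.4, 1.6]
grip_width: 0.058
gripper_force: 53.8
```

Call:
servo_tool --pt "0 0 0 0 0 -1 1" --pt "0 0 0 0 0 -1 1"

```text
clock: 29.62
tcp_pos: [0.5137, -0.2757, 0.0989]
orientation: [-2.727, -0.742, -0.932]
contact_force: [-0.8, 0.4, 3.4]
grip_width: 0.058
gripper_force: 54.0
```

Call:
servo_tool --pt "0 0 0 0 0 -0.5 1" --pt "0 0 0 0 0 -0.5 1"

```text
clock: 29.78
tcp_pos: [0.5137, -0.2757, 0.0986]
orientation: [-2.727, -0.742, -0.932]
contact_force: [-1.4, 0.6, 5.6]
grip_width: 0.0579
gripper_force: 54.2
```

Call:
servo_tool --pt "0 0 0 0 0 -1 1" --pt "0 0 0 0 0 -1 1"

```text
clock: 29.95
tcp_pos: [0.5143, -0.2754, 0.0985]
orientation: [-2.725, -0.743, -0.934]
contact_force: [-3.6, 1.2, 10.9]
grip_width: 0.0583
gripper_force: 54.7
```

Call:
servo_tool --pt "0 0 0 0 0 0 0.18" --pt "0 0 0 0 0 0 0.18" --pt "0 0 0 0 0 0 0.18" --pt "0 0 0 0 0 0 0.18"

```text
clock: 30.28
tcp_pos: [0.5132, -0.2757, 0.0967]
orientation: [-2.728, -0.742, -0.93]
contact_force: [0.3, 1.2, -0.5]
grip_width: 0.0701
gripper_force: 0.0
```

```bash
python3 st.py;python3 - <<'E'
from rim import *
for n in("top","scene"):
    i=r.camera_info(n);p,d=r.grab_frame(n);T=cloud(n,d,i);Z=T[...,2]
    m=(np.hypot(T[...,0]-.511,T[...,1]+.2755)<.034)&(Z<.135)&(Z>.05)
    print(n,np.percentile(Z[m],[50,80,90,95,99]).round(4),rim(T,[.511,-.2755],.117))
E
```

```text
30.2833 [ 0.5132 -0.2757  0.0967] tilt 37.6 zdir 30.1 ydir -59.7 0.003 0.0700870615954845 [ 0.62  0.51  0.11  2.11 -1.23  0.72  0.72]
top [0.0823 0.1102 0.1157 0.1186 0.1217] (array([ 0.5089, -0.2761]), 68, np.float64(0.1164))
scene [0.0894 0.1101 0.1175 0.1199 0.1227] (array([ 0.5115, -0.2753]), 54, np.float64(0.118))
```

Call:
servo_tool --pt "0 0 0 -5 -3 8 0.18" --pt "0 0 0 -13 -8 20 0.18" --pt "0 0 0 -27 -15 40 0.18" --pt "0 0 0 -40 -23 70 0.18" --pt "0 0 0 -45 -25 105 0.18"

```text
clock: 30.8
tcp_pos: [0.4653, -0.3019, 0.2019]
orientation: [-2.73, -0.736, -0.926]
contact_force: [0.8, -1.0, 0.2]
grip_width: 0.0699
gripper_force: 0.0
```

Call:
servo_tool --pt "0 0 3 0 30 20 0.18" --pt "0 0 6 0 60 40 0.18" --pt "0 0 9 0 95 60 0.18" --pt "0 0 12 0 130 60 0.18" --pt "0 0 12 0 160 60 0.18"

```text
clock: 31.22
tcp_pos: [0.4689, -0.14, 0.2642]
orientation: [-2.586, -1.009, -0.886]
contact_force: [0.7, -0.2, -0.8]
grip_width: 0.07
gripper_force: 0.0
```

```bash
python3 st.py;python3 - <<'E'
from rim import *
o=r.get_obs()
ims=[]
for n in("top","scene"):
    i=r.camera_info(n);p,d=r.grab_frame(n);T=cloud(n,d,i);Z=T[...,2]
    m=(np.hypot(T[...,0]-.511,T[...,1]+.2755)<.034)&(Z<.135)&(Z>.05)
    print(n,np.percentile(Z[m],[90,95,99]).round(4),rim(T,[.511,-.2755],.117),rim(T,[.511,-.2755],.089))
    ims.append(p)
cv2.imwrite("pics/end.png",np.hstack([cv2.resize(ims[0][90:250,150:470],(480,240)),cv2.resize(ims[1][110:230,340:460],(300,240))]))
E
```

```text
31.2167 [ 0.4689 -0.14    0.2642] tilt 37.7 zdir 42.0 ydir -47.5 0.007 0.07003266008294068 [ 0.44  0.1   0.12  2.17 -0.88  0.89  0.32]
top [0.1163 0.1187 0.1194] None None
scene [0.1176 0.1198 0.1227] (array([ 0.5114, -0.2749]), 80, np.float64(0.1172)) (array([ 0.5115, -0.2746]), 81, np.float64(0.0901))
```

View pics/end.png

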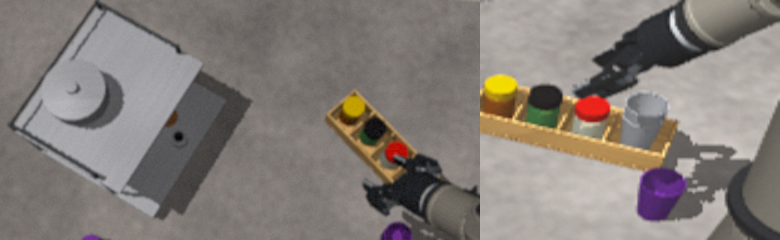

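The end picture shows all three jars upright in their cells (lids at 353,108; 374,130; 396,152). The nested cups are concentric, with the upper rim 28 mm above the lower one, and the bystanders haven't moved. Handing in.

```bash
python3 -c "
from bench import r
print(r.hand_in())"
```

```text
the job is handed in; nothing more can be done
None
```

The job is handed in: the three jars stand upright in their cells (red next to the cup cell, then black, then yellow), and the steel cup is fully nested in the caddy cup, at about 31 of the 72 s; the final camera check confirmed this, but the hand-in returned no verdict.

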